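# Open the interlocked valve levers of an oyster tank and lock the bank

## Robot

A 6-joint arm with a two-finger parallel gripper is mounted at the origin on the work surface. World frame = base frame: x ahead of the robot, y to its left, z up, the work surface at z = 0. Lengths are in m, angles in rad, forces in N, time in s.
With the tool pointing down it reaches from about 0.3 to 0.75 m from the base axis. Payload 8.5 kg.
Tool frame: the origin (TCP) lies on the centre line of the jaws, within the pads' length; the fingertips stand bot.nose_length ahead of it and the grasp point (between the pads) lies 3 mm ahead of it (bot.nose_length is the distance from the TCP to the fingertips, in m); z points along the fingers, y is the direction in which the jaws open and shut (so a half turn about z gives the same grasp; the last joint's range is limited). The gripper opens to 88 mm and grips with 3 to 60 N. Pads are 18 mm wide; open, the fingers measure 123 mm over their backs; the gripper's body (75 mm by 187 mm) begins 45 mm behind the grasp point.
Start: joints at [1.05, 0.381, 1.297, -0, 1.464, -0.215], TCP at [0.166, 0.524, 0.261] pointing down, gripper open.
Joint ranges: [-3.11, 3.11], [-0.89, 2.33], [0.22, 2.48], [-1.42, 4.56], [0.17, 2.85], [-2.88, 2.88]. Speed limits (rad/s): [2.39, 2.39, 3.14, 3.14, 3.14, 3.14].

## Interface

Orientations are given as a unit quaternion [w, x, y, z].
In Python, from bench import bot gives the robot as it stands.
- The arm moves only by the tool step_arm, never from a script. Its argument "rows" is a list of rows, each an object of numbers: "x", "y", "z": the shift along the tool's x, y, z in m; "turn": the turn about the tool's z in rad; "grip": the closure, from -1 (fully open) to 1 (shut). In form: [{"x": .., "y": .., "z": .., "turn": .., "grip": ..}, ...]. A call has 1 to 20 rows; each row is the pose to reach, as a shift and turn from the pose measured when the call began, along the tool's axes at that moment; what a row does not reach only later rows make up. A row lasts 1/12 s, in which the tool goes at most 41.7 mm and 7.16 degrees, less where a joint would pass 70% of its speed; a pose out of reach is approached as far as the arm can. A call with a gripper value outside its range is refused whole. The fingers move at their own pace and stop on an object; "squeeze" is the grip in N (left out, the last holds). Time passes only in rows, so rows that repeat a pose let the fingers close. It gives the time, the measured TCP pose, the force and the opening at its end, in the units of the state.
- bot.state(): the state, without advancing time (a new reading comes with each control period).
- bot.read_camera(name): name is "scene" or "top"; returns the picture (480x640x3 uint8, red, green, blue); there is no depth.
- bot.calibration(name): a dict with "fx", "fy", "cx", "cy" (pixels), "R" (3x3) and "t" (3): a world point X has camera coordinates R X + t. Camera axes: x right, y down, z forward; pixel columns grow to the right and rows downward; lengths in m; the calibration is good to about 2 mm. A picture is of the moment at which its call begins. calibration takes no time and is no camera call.
- bot.finish_job(): hands the job in, once; it reports no verdict.
The state is a dict: "clock": time; "qpos": joint angles; "joint_velocities": joint speeds; "joint_efforts": joint torques, N m; "tcp_pos": TCP position; "tcp_rot": TCP orientation; "force": force on the tool from outside, world axes, zero at the start; "torque": the same for the moment, N m; "width": finger opening in m.
Only numpy, scipy, OpenCV 4.12 (cv2) and the standard library are available. Lean on these libraries where they do the work, as an engineer would, in place of code of your own. Each camera call takes 0.05 s, during which the arm holds its last target.

## Task

Bring the oyster tank on line: swing all three levers of the valve bank fully over, away from the robot, then slide the locking bolt in its top fully home to the left. The interlock lets the levers go only in one order, which is not marked, so feel which lever is free and never push a blocked one or anything else on the bank harder than 20 N. Leave the other things on the bench where they are.

Things in the scene. Friction and masses are not known exactly. Their poses are not given: they have to be found in the camera images.
- bank: The valve lever bank: a grey painted steel box 160 mm deep (its x) x 300 wide (its y) x 60 high, fixed to the bench, with grey pipes out of its back (a cross pipe 135 mm behind the centre, top 62 mm high). Origin: centre of its underside, on the bench. Its x points from its front (robot side) to the pipes, its y to its left as seen from the robot, z up. Three levers stand in a row in its top, 85 mm apart, and a locking bolt near its front edge.
- lever_left (a joint): Swing of the left lever (bank y = 85 mm) about a level hinge along the bank's y, 50 mm above the bench at bank x = 0. 0 = at rest, leaning 0.55 rad towards the robot; 1.06 to 1.10 = fully over, leaning as far away, on a springy end stop. Free, it swings at a steady 2 to 7 N and stays where left. Blocked, it meets a springy stop (1 to 4 N/mm at the knob) 5 to 20 mm on at the knob.
- lever_left_knob (a point): Centre of the black ball (28 mm diameter) at the end of the left lever, 130 mm from the hinge on a straight 12 mm steel rod. About 161 mm above the bench at either end of the swing, 180 mm when upright.
- lever_middle (a joint): Swing of the middle lever (bank y = 0 mm) about a level hinge along the bank's y, 50 mm above the bench at bank x = 0. 0 = at rest, leaning 0.55 rad towards the robot; 1.06 to 1.10 = fully over, leaning as far away, on a springy end stop. Free, it swings at a steady 2 to 7 N and stays where left. Interlock: one lever is free at first, a second is freed when one is fully over, the third when two are.
- lever_middle_knob (a point): Centre of the black ball (28 mm diameter) at the end of the middle lever, 130 mm from the hinge on a straight 12 mm steel rod. About 161 mm above the bench at either end of the swing, 180 mm when upright.
- lever_right (a joint): Swing of the right lever (bank y = -85 mm) about a level hinge along the bank's y, 50 mm above the bench at bank x = 0. 0 = at rest, leaning 0.55 rad towards the robot; 1.06 to 1.10 = fully over, leaning as far away, on a springy end stop. Free, it swings at a steady 2 to 7 N and stays where left. The interlock order differs each time and shows nowhere; left, middle and right behave alike.
- lever_right_knob (a point): Centre of the black ball (28 mm diameter) at the end of the right lever, 130 mm from the hinge on a straight 12 mm steel rod. About 161 mm above the bench at either end of the swing, 180 mm when upright.
- bolt (a joint): Slide of the locking bolt along the bank's +y (to the left). 0 = out, 0.030 m = home, at its end stop. Its knob stands on a spring (4 N per mm). Slides at about 3 N and stays where it is left; it is blocked inside unless all three levers are over.
- bolt_knob (a point): A point on the axis of the bolt's steel knob, 80 mm above the bench. The knob is an upright 14 mm pin with a 22 mm cap on a flat 18 x 24 mm foot, standing from 60 to 100 mm above the bench, at bank x = -60 mm, y = -57.5 mm when out, -27.5 mm when home.
- shell_large: Loose oyster shell, about 105 mm across, 27 mm high; a bystander, to be left where it is. Origin: on its underside.
- shell_small: Loose oyster shell, about 80 mm across, 20 mm high; a bystander, to be left where it is. Origin: on its underside.
- probe: Loose hand probe with a red handle, lying on the bench; a bystander, to be left where it is. Origin: on its underside.
- brush: Loose cleaning brush lying on the bench; a bystander, to be left where it is. Origin: on its underside.
- bottle: Loose clear bottle, 64 mm diameter, 190 mm tall; a bystander, to be left where it is. Origin: on its underside.
- dish: Loose steel bowl, 120 mm across, 45 mm high; a bystander, to be left where it is. Origin: on its underside.
- mug: Loose white mug, 80 mm across, 85 mm high; a bystander, to be left where it is. Origin: on its underside.

How it is judged:
By the outcome, as a careful person would: the job done as asked, in the order asked, and still so for the second after the job is handed in, with the robot touching nothing.
It also fails if it takes over 72 s, if anything falls off the work surface, if the arm or the gripper's body presses on something with over 40 N, if the wrist force passes 120 N, or if a joint passes its speed limit or range.

## Working session

There is one attempt and no reset: what is moved stays moved. The work goes in short steps, Python scripts to look and compute and a tool call to move; the robot and the scene stay as the last step left them, time stands still between calls to the robot, and variables do not carry over. Pictures are saved under pics/ and viewed, and the job is handed in when it is done.

Besides the shell and the picture viewer there is one more tool, called after "Request:" as name([rows], argument=value, ...), one row to a line, values as JSON. step_arm: Moves the arm, as the interface text tells. Its arguments: {"type":"object","properties":{"rows":{"type":"array","items":{"type":"object","properties":{"x":{"type":"number"},"y":{"type":"number"},"z":{"type":"number"},"turn":{"type":"number"},"grip":{"type":"number"}}}},"squeeze":{"type":"number"}},"required":["rows"]}

```bash
mkdir -p pics; ls; python3 - <<'E'
from bench import bot
import cv2
for n in ("scene","top"):
    cv2.imwrite(f"pics/{n}0.png",bot.read_camera(n)[:,:,::-1]); c=bot.calibration(n); print(n,c)
print(bot.state(),bot.nose_length)
E
```

```text
pics
scene {'fx': 481.6190848539898, 'fy': 481.6190848539898, 'cx': 332.8106028165403, 'cy': 237.70554247568685, 'R': array([[-0.65389852,  0.75637109,  0.01787449],
       [ 0.48133316,  0.43411787, -0.76148543],
       [-0.5837252 , -0.48933062, -0.64793552]]), 't': array([ 0.31130586, -0.18934396,  1.5455927 ])}
top {'fx': 596.5727272600355, 'fy': 596.5727272600355, 'cx': 326.17843465516324, 'cy': 235.43150188996736, 'R': array([[ 2.49923189e-02, -9.99687643e-01,  2.54167130e-05],
       [-9.78606329e-01, -2.44704772e-02, -2.04281296e-01],
       [ 2.04218109e-01,  5.08059035e-03, -9.78912229e-01]]), 't': array([0.00711232, 0.56085804, 1.48286048])}
{'clock': 0.1, 'qpos': array([ 1.04970587e+00,  3.81107312e-01,  1.29813680e+00, -4.20289790e-06,
        1.46358040e+00, -2.15323689e-01]), 'joint_velocities': array([ 0.00018111, -0.00110916, -0.00270918,  0.00128126, -0.00125014,
       -0.0004608 ]), 'joint_efforts': array([ 3.36903831e-03, -4.38646781e+01, -2.24915493e+01,  7.15401932e-02,
        3.41438362e-02, -9.88145416e-05]), 'tcp_pos': array([0.16547003, 0.52429421, 0.26022718]), 'tcp_rot': array([-2.19749217e-04,  1.52288263e-01,  9.88335928e-01, -5.75395115e-04]), 'force': array([ 0.22158848, -1.13246919,  0.13969584]), 'torque': array([ 0.06072219, -0.04088517, -0.0488294 ]), 'width': 0.08805862413827234} 0.022
```

View pics/scene0.png

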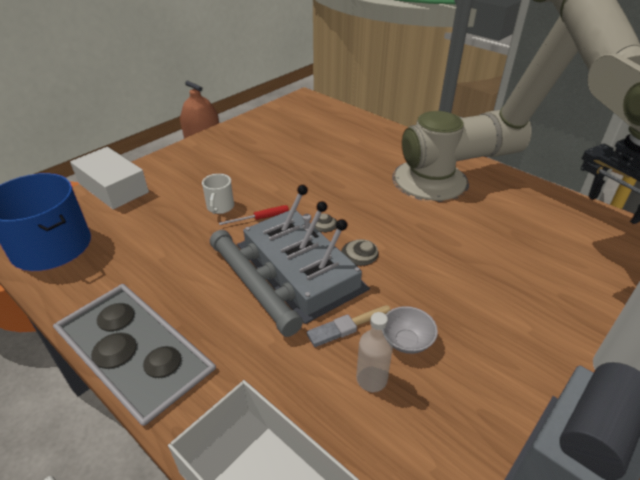

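View pics/top0.png

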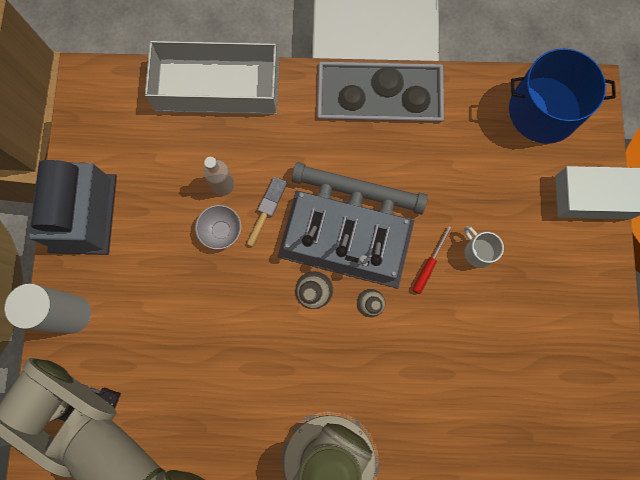

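The top view shows the bank at about (350,235), with knobs near (308,240), (342,250) and (376,259), and shells in front at (314,291) and (371,303). The scene view has the knobs at (341,225), (322,207) and (302,190). Next I'll measure them more precisely.

```bash
cat > h.py <<'E'
import numpy as np,cv2
from bench import bot
C={n:bot.calibration(n) for n in("scene","top")}
def ray(n,p):
    c=C[n]; d=c["R"].T@np.array([(p[0]-c["cx"])/c["fx"],(p[1]-c["cy"])/c["fy"],1]); o=-c["R"].T@c["t"]; return o,d
def plane(n,p,z):
    o,d=ray(n,p); return o+d*(z-o[2])/d[2]
def two(p,q):
    A=[];b=[]
    for n,u in(("scene",p),("top",q)):
        o,d=ray(n,u); d=d/np.linalg.norm(d); M=np.eye(3)-np.outer(d,d); A.append(M);b.append(M@o)
    return np.linalg.lstsq(np.vstack(A),np.hstack(b),rcond=None)[0]
def proj(n,X):
    c=C[n]; v=c["R"]@X+c["t"]; return np.array([c["fx"]*v[0]/v[2]+c["cx"],c["fy"]*v[1]/v[2]+c["cy"]])
E
python3 - <<'E'
from h import *
for n,(x0,y0,x1,y1) in(("scene",(210,170,400,320)),("top",(270,150,440,320))):
    im=cv2.imread(f"pics/{n}0.png"); k=min(800//(x1-x0),600//(y1-y0))
    cv2.imwrite(f"pics/{n}0z.png",cv2.resize(im[y0:y1,x0:x1],None,fx=k,fy=k,interpolation=cv2.INTER_CUBIC)); print(n,k)
    m=(im.max(2)<45).astype(np.uint8); m[:y0]=0;m[y1:]=0;m[:,:x0]=0;m[:,x1:]=0
    N,_,s,c=cv2.connectedComponentsWithStats(m)
    for i in range(1,N):
        if s[i,4]>12: print(s[i],c[i])
E
```

```text
scene 4
[298 186   9   9  59] [302.15254237 189.71186441]
[318 202   8   9  60] [321.46666667 206.36666667]
[336 220  11  10  79] [340.86075949 224.63291139]
[269 229  12   6  30] [274.5        231.73333333]
[313 232   4   5  13] [314.38461538 234.        ]
[286 247  13   7  37] [292.37837838 250.08108108]
[326 261   5   5  13] [328.07692308 262.84615385]
[305 266  14   9  53] [311.79245283 270.0754717 ]
top 3
[302 212  21  34 233] [312.64377682 229.07725322]
[336 220  22  43 295] [346.24067797 241.66779661]
[371 228  16  38 231] [377.83549784 246.1038961 ]
```

View pics/scene0z.png

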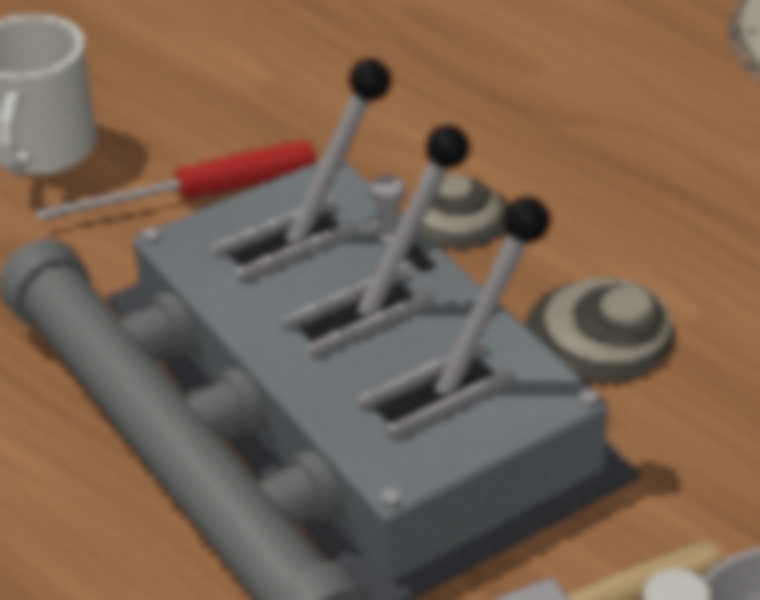

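View pics/top0z.png

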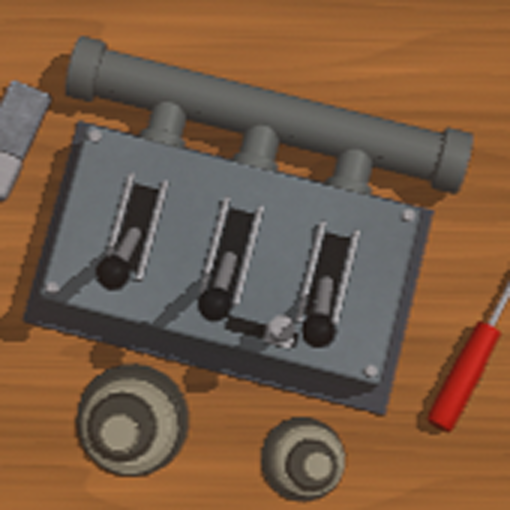

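```bash
python3 - <<'E'
from h import *
T=lambda u:(u[0]/3+270-.33,u[1]/3+150-.33)
S=lambda u:(u[0]/4+210-.37,u[1]/4+170-.37)
K={}
for n,s,t in(("L",(527,219),(114,270)),("M",(447,145),(215,302)),("R",(370,78),(319,328))):
    K[n]=two(S(s),T(t)); print(n,K[n],"plane.161 top",plane("top",T(t),.161),"sc",plane("scene",S(s),.161))
c=[plane("top",T(u),.061) for u in((95,133),(409,214),(372,371),(52,287))]
print(np.round(c,4)); cen=np.mean(c,0)
d=((c[0]-c[1])+(c[3]-c[2]))[:2]; a1=np.arctan2(-d[0],d[1]); 
e=((c[0]-c[3])+(c[1]-c[2]))[:2]; a2=np.arctan2(e[1],e[0])
print("centre",cen,"yaw",a1,a2,np.linalg.norm(d)/2,np.linalg.norm(e)/2)
kd=(K["L"]-K["R"])[:2]; print("yaw knobs",np.arctan2(-kd[0],kd[1]),np.linalg.norm(kd))
a=a1; X=np.array([np.cos(a),np.sin(a)]);Y=np.array([-X[1],X[0]])
for n in K: print(n,"bank from knob",(K[n][:2]-cen[:2])@X,(K[n][:2]-cen[:2])@Y)
b=plane("top",T((279,325)),.1); print("bolt",b,(b-cen)[:2]@X,(b-cen)[:2]@Y)
b=two(S((386,188)),T((279,325)));print("bolt2",b,(b-cen)[:2]@X,(b-cen)[:2]@Y)
for n,t,z in(("shL",(130,420),.02),("shS",(304,460),.015)): 
    p=plane("top",T(t),z); print(n,p,(p-cen)[:2]@X,(p-cen)[:2]@Y)
E
```

```text
L [0.52696502 0.06526451 0.16178015] plane.161 top [0.52748492 0.0647875  0.161     ] sc [0.52590473 0.06520514 0.161     ]
M [ 0.50348837 -0.01650923  0.16051085] plane.161 top [ 0.50346792 -0.01658949  0.161     ] sc [ 0.50392669 -0.01596781  0.161     ]
R [ 0.48417161 -0.0992551   0.1608568 ] plane.161 top [ 0.48452116 -0.09971055  0.161     ] sc [ 0.48406284 -0.09855137  0.161     ]
[[ 0.6689  0.0888  0.061 ]
 [ 0.6032 -0.1847  0.061 ]
 [ 0.4657 -0.153   0.061 ]
 [ 0.5314  0.1211  0.061 ]]
centre [ 0.56728022 -0.03193586  0.061     ] yaw -0.2354749731324872 -0.22831137462641488 0.28151830064633676 0.14117713475398244
yaw knobs -0.25447235939267804 0.16999404913911348
L bank from knob -0.061879961534200605 0.08511225535444394
M bank from knob -0.065630529757252 0.00011796203734033274
R bank from knob -0.06510920989979371 -0.08485111922285915
bolt [ 0.49657587 -0.07139451  0.1       ] -0.059547275582984206 -0.05486540365822067
bolt2 [ 0.49789399 -0.0723139   0.0952663 ] -0.05805102956314923 -0.055451898578715964
shL [0.42363776 0.0519493  0.02      ] -0.15924926876082432 0.04805774653685966
shS [ 0.3933045  -0.09940076  0.015     ] -0.15343473386630094 -0.10619249733287825
```

```bash
cat >> h.py <<'E'
from scipy.spatial.transform import Rotation as Ro
A=-0.237; CEN=np.array([0.5685,-0.0323]); X=np.array([np.cos(A),np.sin(A)]);Y=np.array([-X[1],X[0]])
def where():
    s=bot.state(); q=s["tcp_rot"]; R=Ro.from_quat([q[1],q[2],q[3],q[0]]).as_matrix(); p=s["tcp_pos"]
    return s,R,p
def rep(bx=None,by=None,z=None):
    s,R,p=where(); d=p[:2]-CEN; f=s["force"]
    turn=-(np.arctan2(Y[1],Y[0])-np.arctan2(R[1,1],R[0,1]))
    print("t %.2f bank x %.4f y %.4f z %.4f turn_needed %.4f F bank %.1f %.1f %.1f w %.3f"%(s["clock"],d@X,d@Y,p[2],turn,f[:2]@X,f[:2]@Y,f[2],s["width"]))
    if bx is not None:
        t=np.r_[CEN+bx*X+by*Y,z]; print("tool shift",np.round(R.T@(t-p),4))
E
python3 -c "
from h import *
rep(-.108,.085,.26)"
```

```text
t 0.10 bank x -0.5224 y 0.4464 z 0.2602 turn_needed -0.0688 F bank 0.5 -1.0 0.1 w 0.088
tool shift [-0.4383 -0.3321  0.0005]
```

Request:
step_arm([
  {"x": -0.022,"y": -0.017,"z": 0,"turn": -0.01,"grip": 1},
  {"x": -0.044,"y": -0.033,"z": 0,"turn": -0.02,"grip": 1},
  {"x": -0.07,"y": -0.053,"z": 0,"turn": -0.03,"grip": 1},
  {"x": -0.1,"y": -0.076,"z": 0,"turn": -0.04,"grip": 1},
  {"x": -0.13,"y": -0.099,"z": 0,"turn": -0.05,"grip": 1},
  {"x": -0.16,"y": -0.122,"z": 0,"turn": -0.06,"grip": 1},
  {"x": -0.19,"y": -0.145,"z": 0,"turn": -0.069,"grip": 1},
  {"x": -0.22,"y": -0.168,"z": 0,"turn": -0.069,"grip": 1},
  {"x": -0.25,"y": -0.19,"z": 0,"turn": -0.069,"grip": 1},
  {"x": -0.28,"y": -0.213,"z": 0,"turn": -0.069,"grip": 1},
  {"x": -0.31,"y": -0.236,"z": 0,"turn": -0.069,"grip": 1},
  {"x": -0.34,"y": -0.258,"z": 0,"turn": -0.069,"grip": 1},
  {"x": -0.37,"y": -0.28,"z": 0,"turn": -0.069,"grip": 1},
  {"x": -0.395,"y": -0.3,"z": 0,"turn": -0.069,"grip": 1},
  {"x": -0.42,"y": -0.32,"z": 0,"turn": -0.069,"grip": 1},
  {"x": -0.43,"y": -0.33,"z": 0,"turn": -0.069,"grip": 1},
  {"x": -0.43,"y": -0.332,"z": 0,"turn": -0.069,"grip": 1},
  {"x": -0.43,"y": -0.332,"z": 0,"turn": -0.069,"grip": 1},
], squeeze=10)

```text
clock: 1.6
tcp_pos: [0.4753, 0.0779, 0.2601]
tcp_rot: [-0.001, 0.119, 0.993, -0.001]
force: [-0.3, 1.1, -0.3]
width: 0.0003
```

```bash
python3 -c "
from h import *
rep(-.108,.085,.174)"
```

```text
t 1.60 bank x -0.1164 y 0.0852 z 0.2601 turn_needed -0.0012 F bank -0.6 1.0 -0.3 w 0.000
tool shift [-0.0086 -0.0001  0.0861]
```

Request:
step_arm([
  {"z": 0.02,"grip": 1},
  {"z": 0.045,"grip": 1},
  {"z": 0.07,"grip": 1},
  {"z": 0.083,"grip": 1},
  {"z": 0.086,"grip": 1},
  {"z": 0.086,"grip": 1},
  {"x": -0.005,"z": 0.086,"grip": 1},
  {"x": -0.01,"z": 0.086,"grip": 1},
  {"x": -0.01,"z": 0.086,"grip": 1},
  {"x": -0.01,"z": 0.086,"grip": 1},
])

```text
validation failed for argument at $.ro...
```

```bash
python3 -c "
from h import *
rep(-.108,.085,.174)
cv2.imwrite('pics/s1.png',cv2.resize(bot.read_camera('scene')[140:340,200:420,::-1],None,fx=3,fy=3))
cv2.imwrite('pics/t1.png',cv2.resize(bot.read_camera('top')[150:330,260:440,::-1],None,fx=3,fy=3))"
```

```text
t 1.60 bank x -0.1164 y 0.0852 z 0.2601 turn_needed -0.0012 F bank -0.6 1.0 -0.3 w 0.000
tool shift [-0.0086 -0.0001  0.0861]
```

View pics/s1.png

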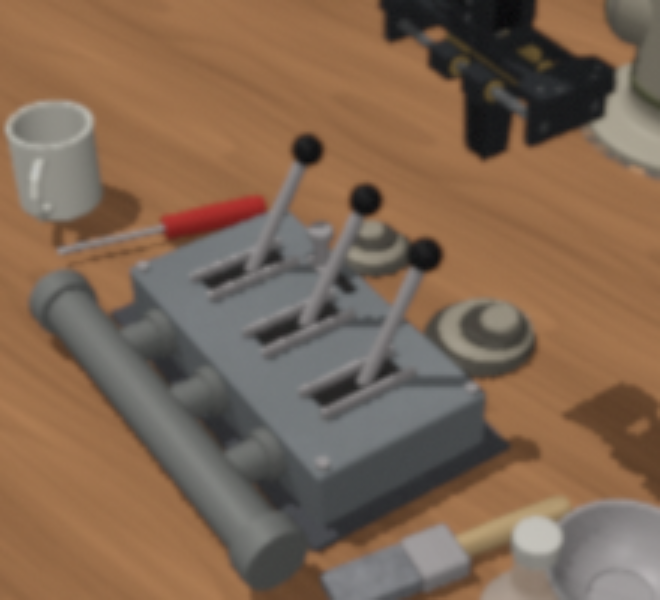

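The picture shows the gripper, closed, still above and in front of the left knob, with its fingertip near (487,150). The move was refused, probably because each row needs every field.

Request:
step_arm([
  {"x": 0,"y": 0,"z": 0.02,"turn": 0,"grip": 1},
  {"x": 0,"y": 0,"z": 0.045,"turn": 0,"grip": 1},
  {"x": 0,"y": 0,"z": 0.07,"turn": 0,"grip": 1},
  {"x": 0,"y": 0,"z": 0.083,"turn": 0,"grip": 1},
  {"x": 0,"y": 0,"z": 0.086,"turn": 0,"grip": 1},
  {"x": -0.004,"y": 0,"z": 0.086,"turn": 0,"grip": 1},
  {"x": -0.008,"y": 0,"z": 0.086,"turn": 0,"grip": 1},
  {"x": -0.008,"y": 0,"z": 0.086,"turn": 0,"grip": 1},
  {"x": -0.008,"y": 0,"z": 0.086,"turn": 0,"grip": 1},
])

```text
clock: 2.45
tcp_pos: [0.4832, 0.0772, 0.1753]
tcp_rot: [0.0, 0.118, 0.993, -0.0]
force: [-0.8, 0.3, 0.2]
width: 0.0008
```

```bash
python3 -c "
from h import *
rep(-.108,.085,.174)
cv2.imwrite('pics/s2.png',cv2.resize(bot.read_camera('scene')[140:340,200:420,::-1],None,fx=3,fy=3))"
```

```text
t 2.45 bank x -0.1086 y 0.0864 z 0.1753 turn_needed 0.0010 F bank -0.8 0.1 0.2 w 0.001
tool shift [-0.0006 -0.0014  0.0013]
```

View pics/s2.png

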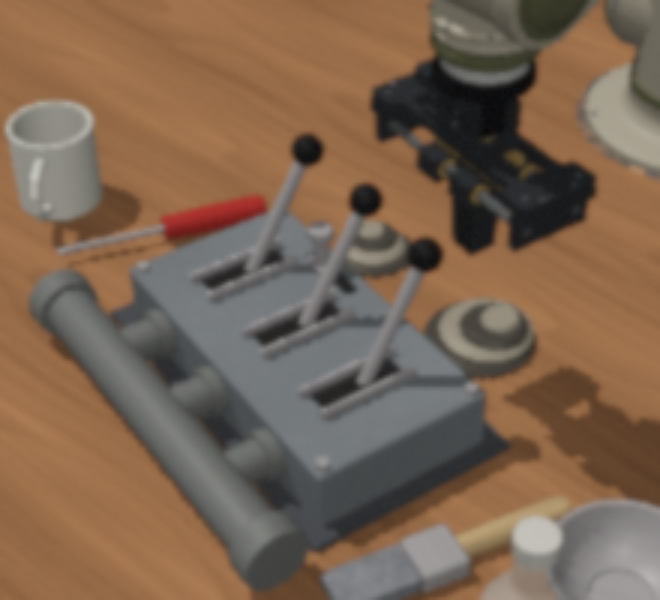

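The fingertip at (475,245) is level with the left knob at (425,254) and just behind it. I'll creep up to contact.

Request:
step_arm([
  {"x": -0.004,"y": -0.001,"z": 0.001,"turn": 0,"grip": 1},
  {"x": -0.008,"y": -0.001,"z": 0.001,"turn": 0,"grip": 1},
  {"x": -0.012,"y": -0.001,"z": 0.001,"turn": 0,"grip": 1},
  {"x": -0.014,"y": -0.001,"z": 0.001,"turn": 0,"grip": 1},
  {"x": -0.014,"y": -0.001,"z": 0.001,"turn": 0,"grip": 1},
])

```text
clock: 2.92
tcp_pos: [0.4968, 0.0727, 0.1741]
tcp_rot: [0.0, 0.118, 0.993, -0.0]
force: [-0.6, -0.2, 0.3]
width: 0.0006
```

Request:
step_arm([
  {"x": -0.002,"y": 0,"z": 0,"turn": 0,"grip": 1},
  {"x": -0.003,"y": 0,"z": 0,"turn": 0,"grip": 1},
  {"x": -0.003,"y": 0,"z": 0,"turn": 0,"grip": 1},
])

```text
clock: 3.17
tcp_pos: [0.4999, 0.0719, 0.1741]
tcp_rot: [0.0, 0.118, 0.993, -0.0]
force: [1.0, -0.4, -0.4]
width: 0.0001
```

Request:
step_arm([
  {"x": -0.002,"y": 0,"z": 0,"turn": 0,"grip": 1},
  {"x": -0.003,"y": 0,"z": 0,"turn": 0,"grip": 1},
  {"x": -0.003,"y": 0,"z": 0,"turn": 0,"grip": 1},
])

```text
clock: 3.42
tcp_pos: [0.503, 0.0712, 0.1741]
tcp_rot: [0.0, 0.118, 0.993, -0.0]
force: [-0.4, -0.0, 1.0]
width: 0.0002
```

```bash
python3 -c "
from h import *
rep()"
```

```text
t 3.42 bank x -0.0879 y 0.0852 z 0.1741 turn_needed 0.0006 F bank -0.4 -0.1 1.0 w 0.000
```

Request:
step_arm([
  {"x": -0.002,"y": 0,"z": 0,"turn": 0,"grip": 1},
  {"x": -0.003,"y": 0,"z": 0,"turn": 0,"grip": 1},
  {"x": -0.003,"y": 0,"z": 0,"turn": 0,"grip": 1},
])

```text
clock: 3.67
tcp_pos: [0.5055, 0.0706, 0.1741]
tcp_rot: [-0.0, 0.118, 0.993, -0.0]
force: [-3.9, 1.7, 2.6]
width: 0.0004
```

Request:
step_arm([
  {"x": -0.002,"y": 0,"z": 0,"turn": 0,"grip": 1},
  {"x": -0.002,"y": 0,"z": 0,"turn": 0,"grip": 1},
])

```text
clock: 3.83
tcp_pos: [0.507, 0.0703, 0.1741]
tcp_rot: [-0.001, 0.118, 0.993, -0.0]
force: [-4.5, 1.5, 3.6]
width: 0.0007
```

Request:
step_arm([
  {"x": -0.002,"y": 0,"z": 0,"turn": 0,"grip": 1},
  {"x": -0.003,"y": 0,"z": 0,"turn": 0,"grip": 1},
])

```text
clock: 4.0
tcp_pos: [0.5094, 0.0698, 0.1743]
tcp_rot: [-0.002, 0.118, 0.993, -0.0]
force: [-5.8, 2.0, 3.4]
width: 0.0006
```

Request:
step_arm([
  {"x": -0.002,"y": 0,"z": 0,"turn": 0,"grip": 1},
  {"x": -0.002,"y": 0,"z": 0,"turn": 0,"grip": 1},
])

```text
clock: 4.17
tcp_pos: [0.511, 0.0694, 0.1743]
tcp_rot: [-0.002, 0.118, 0.993, -0.0]
force: [-5.3, 0.9, 3.5]
width: 0.0
```

Request:
step_arm([
  {"x": -0.002,"y": 0,"z": 0,"turn": 0,"grip": 1},
  {"x": -0.0025,"y": 0,"z": 0,"turn": 0,"grip": 1},
])

```text
clock: 4.33
tcp_pos: [0.5132, 0.069, 0.1744]
tcp_rot: [-0.003, 0.118, 0.993, -0.0]
force: [-5.0, 1.4, 3.0]
width: 0.0002
```

Request:
step_arm([
  {"x": -0.002,"y": 0,"z": 0,"turn": 0,"grip": 1},
  {"x": -0.002,"y": 0,"z": 0,"turn": 0,"grip": 1},
])

```text
clock: 4.5
tcp_pos: [0.5148, 0.0686, 0.1744]
tcp_rot: [-0.003, 0.118, 0.993, -0.0]
force: [-5.8, 1.3, 3.2]
width: 0.0004
```

Request:
step_arm([
  {"x": -0.002,"y": 0,"z": 0,"turn": 0,"grip": 1},
  {"x": -0.0025,"y": 0,"z": 0,"turn": 0,"grip": 1},
])

```text
clock: 4.67
tcp_pos: [0.5163, 0.0684, 0.1745]
tcp_rot: [-0.004, 0.117, 0.993, -0.0]
force: [-10.1, 2.5, 7.1]
width: 0.0007
```

Request:
step_arm([
  {"x": -0.002,"y": 0,"z": 0,"turn": 0,"grip": 1},
  {"x": -0.002,"y": 0,"z": 0,"turn": 0,"grip": 1},
])

```text
clock: 4.83
tcp_pos: [0.5171, 0.0682, 0.1746]
tcp_rot: [-0.006, 0.117, 0.993, 0.0]
force: [-10.0, 2.4, 7.5]
width: 0.0007
```

Left lever: steady at about 6 N for some 10 mm, then it jumps past 10 N, so it's blocked. I'll back off and go to the middle one.

Request:
step_arm([
  {"x": 0.01,"y": 0,"z": 0,"turn": 0,"grip": 1},
  {"x": 0.025,"y": 0,"z": 0,"turn": 0,"grip": 1},
  {"x": 0.03,"y": -0.02,"z": 0,"turn": 0,"grip": 1},
  {"x": 0.03,"y": -0.05,"z": 0,"turn": 0,"grip": 1},
  {"x": 0.03,"y": -0.075,"z": 0,"turn": 0,"grip": 1},
  {"x": 0.03,"y": -0.085,"z": 0,"turn": 0,"grip": 1},
  {"x": 0.03,"y": -0.085,"z": 0,"turn": 0,"grip": 1},
  {"x": 0.03,"y": -0.085,"z": 0,"turn": 0,"grip": 1},
])

```text
clock: 5.5
tcp_pos: [0.4685, -0.0074, 0.1751]
tcp_rot: [-0.006, 0.118, 0.993, 0.0]
force: [-0.5, 0.6, -0.2]
width: 0.0005
```

```bash
python3 -c "
from h import *
rep(-.091,0,.173)
cv2.imwrite('pics/s3.png',cv2.resize(bot.read_camera('scene')[140:340,200:420,::-1],None,fx=3,fy=3))
print(where()[1])"
```

```text
t 5.50 bank x -0.1031 y 0.0007 z 0.1751 turn_needed 0.0005 F bank -0.6 0.5 -0.2 w 0.001
tool shift [-0.0121 -0.0007  0.0019]
[[-0.97237442  0.23315718 -0.01121241]
 [ 0.23315364  0.97243853  0.00163966]
 [ 0.01128568 -0.00101985 -0.99993579]]
```

View pics/s3.png

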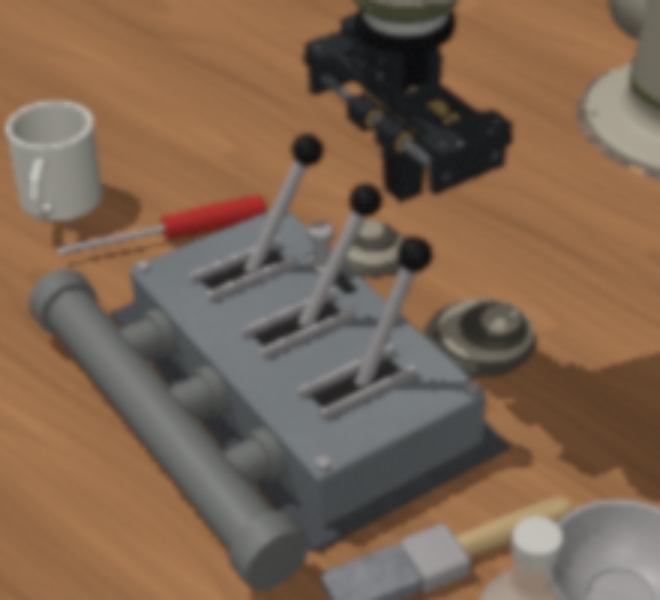

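The left knob is now at (415,254), about 10 mm on, and the finger is behind the middle knob (366,200).

Request:
step_arm([
  {"x": -0.005,"y": -0.001,"z": 0.002,"turn": 0,"grip": 1},
  {"x": -0.01,"y": -0.001,"z": 0.002,"turn": 0,"grip": 1},
  {"x": -0.014,"y": -0.001,"z": 0.002,"turn": 0,"grip": 1},
  {"x": -0.017,"y": -0.001,"z": 0.002,"turn": 0,"grip": 1},
  {"x": -0.019,"y": -0.001,"z": 0.002,"turn": 0,"grip": 1},
  {"x": -0.02,"y": -0.001,"z": 0.002,"turn": 0,"grip": 1},
  {"x": -0.021,"y": -0.001,"z": 0.002,"turn": 0,"grip": 1},
  {"x": -0.021,"y": -0.001,"z": 0.002,"turn": 0,"grip": 1},
])

```text
clock: 6.22
tcp_pos: [0.4883, -0.0122, 0.1727]
tcp_rot: [-0.007, 0.117, 0.993, 0.0]
force: [-4.0, 1.8, 4.9]
width: 0.0004
```

Request:
step_arm([
  {"x": -0.0015,"y": 0,"z": 0,"turn": 0,"grip": 1},
  {"x": -0.002,"y": 0,"z": 0,"turn": 0,"grip": 1},
])

```text
clock: 6.38
tcp_pos: [0.4898, -0.0122, 0.1727]
tcp_rot: [-0.008, 0.117, 0.993, 0.0]
force: [-6.2, 1.1, 3.9]
width: -0.0001
```

```bash
python3 -c "
from h import *
rep()"
```

```text
t 6.38 bank x -0.0812 y 0.0010 z 0.1727 turn_needed 0.0029 F bank -6.3 -0.4 3.9 w -0.000
```

Request:
step_arm([
  {"x": -0.002,"y": 0,"z": 0,"turn": 0,"grip": 1},
  {"x": -0.0025,"y": 0,"z": 0,"turn": 0,"grip": 1},
])

```text
clock: 6.55
tcp_pos: [0.4919, -0.0124, 0.1726]
tcp_rot: [-0.009, 0.116, 0.993, 0.0]
force: [-4.8, 0.7, 5.1]
width: 0.0006
```

Request:
step_arm([
  {"x": -0.002,"y": 0,"z": 0,"turn": 0,"grip": 1},
  {"x": -0.0025,"y": 0,"z": 0,"turn": 0,"grip": 1},
])

```text
clock: 6.72
tcp_pos: [0.4941, -0.0125, 0.1725]
tcp_rot: [-0.01, 0.116, 0.993, 0.001]
force: [-5.5, 1.5, 3.4]
width: 0.0001
```

Request:
step_arm([
  {"x": -0.002,"y": 0,"z": 0,"turn": 0,"grip": 1},
  {"x": -0.0025,"y": 0,"z": 0,"turn": 0,"grip": 1},
])

```text
clock: 6.88
tcp_pos: [0.4961, -0.0127, 0.1724]
tcp_rot: [-0.011, 0.116, 0.993, 0.001]
force: [-7.0, 1.7, 5.1]
width: 0.0002
```

Request:
step_arm([
  {"x": -0.002,"y": 0,"z": 0,"turn": 0,"grip": 1},
  {"x": -0.0025,"y": 0,"z": 0,"turn": 0,"grip": 1},
])

```text
clock: 7.05
tcp_pos: [0.4977, -0.0128, 0.1724]
tcp_rot: [-0.013, 0.116, 0.993, 0.001]
force: [-10.5, 1.5, 8.0]
width: 0.0006
```

```bash
python3 -c "
from h import *
rep()"
```

```text
t 7.05 bank x -0.0734 y 0.0023 z 0.1724 turn_needed 0.0052 F bank -10.5 -1.0 8.0 w 0.001
```

Middle: the same jump, so it's blocked too. On to the right lever.

Request:
step_arm([
  {"x": 0.01,"y": 0,"z": 0,"turn": 0.005,"grip": 1},
  {"x": 0.025,"y": 0,"z": 0,"turn": 0.005,"grip": 1},
  {"x": 0.03,"y": -0.02,"z": 0,"turn": 0.005,"grip": 1},
  {"x": 0.03,"y": -0.05,"z": 0,"turn": 0.005,"grip": 1},
  {"x": 0.03,"y": -0.075,"z": 0,"turn": 0.005,"grip": 1},
  {"x": 0.03,"y": -0.087,"z": 0,"turn": 0.005,"grip": 1},
  {"x": 0.03,"y": -0.087,"z": 0,"turn": 0.005,"grip": 1},
  {"x": 0.03,"y": -0.087,"z": 0,"turn": 0.005,"grip": 1},
])

```text
clock: 7.72
tcp_pos: [0.4488, -0.0907, 0.1733]
tcp_rot: [-0.012, 0.119, 0.993, 0.001]
force: [-0.3, -0.6, -0.3]
width: 0.0003
```

```bash
python3 -c "
from h import *
rep(-.083,-.085,.173)
print(where()[1])"
```

```text
t 7.72 bank x -0.1026 y -0.0848 z 0.1733 turn_needed -0.0010 F bank -0.2 -0.6 -0.3 w 0.000
tool shift [-0.0196 -0.0001 -0.0002]
[[-0.97151066  0.23571992 -0.02455938]
 [ 0.23568546  0.97181975  0.00433003]
 [ 0.02488797 -0.00158162 -0.999689  ]]
```

Request:
step_arm([
  {"x": -0.005,"y": 0,"z": 0,"turn": 0,"grip": 1},
  {"x": -0.01,"y": 0,"z": 0,"turn": 0,"grip": 1},
  {"x": -0.014,"y": 0,"z": 0,"turn": 0,"grip": 1},
  {"x": -0.017,"y": 0,"z": 0,"turn": 0,"grip": 1},
  {"x": -0.019,"y": 0,"z": 0,"turn": 0,"grip": 1},
  {"x": -0.021,"y": 0,"z": 0,"turn": 0,"grip": 1},
  {"x": -0.022,"y": 0,"z": 0,"turn": 0,"grip": 1},
  {"x": -0.022,"y": 0,"z": 0,"turn": 0,"grip": 1},
])

```text
clock: 8.38
tcp_pos: [0.47, -0.0952, 0.1727]
tcp_rot: [-0.013, 0.118, 0.993, 0.001]
force: [-4.5, 1.2, 3.3]
width: 0.0004
```

Request:
step_arm([
  {"x": -0.002,"y": 0,"z": 0,"turn": 0,"grip": 1},
  {"x": -0.003,"y": 0,"z": 0,"turn": 0,"grip": 1},
])

```text
clock: 8.55
tcp_pos: [0.4726, -0.0952, 0.1726]
tcp_rot: [-0.015, 0.118, 0.993, 0.001]
force: [-5.0, 1.2, 3.1]
width: 0.0006
```

Request:
step_arm([
  {"x": -0.002,"y": 0,"z": 0,"turn": 0,"grip": 1},
  {"x": -0.0025,"y": 0,"z": 0,"turn": 0,"grip": 1},
])

```text
clock: 8.72
tcp_pos: [0.4749, -0.0953, 0.1725]
tcp_rot: [-0.015, 0.117, 0.993, 0.001]
force: [-4.6, 2.1, 4.7]
width: 0.0001
```

Request:
step_arm([
  {"x": -0.002,"y": 0,"z": 0,"turn": 0.001,"grip": 1},
  {"x": -0.0025,"y": -0.0005,"z": 0,"turn": 0.001,"grip": 1},
])

```text
clock: 8.88
tcp_pos: [0.4771, -0.0957, 0.1724]
tcp_rot: [-0.016, 0.117, 0.993, 0.001]
force: [-3.6, 1.8, 3.1]
width: 0.0005
```

Request:
step_arm([
  {"x": -0.002,"y": 0,"z": 0,"turn": 0.001,"grip": 1},
  {"x": -0.0025,"y": -0.0005,"z": 0,"turn": 0.001,"grip": 1},
])

```text
clock: 9.05
tcp_pos: [0.4795, -0.0963, 0.1722]
tcp_rot: [-0.016, 0.118, 0.993, 0.002]
force: [-3.8, 3.1, 3.5]
width: 0.0003
```

Request:
step_arm([
  {"x": -0.002,"y": 0,"z": 0,"turn": 0.001,"grip": 1},
  {"x": -0.0025,"y": -0.0005,"z": 0,"turn": 0.001,"grip": 1},
])

```text
clock: 9.22
tcp_pos: [0.4819, -0.0972, 0.1721]
tcp_rot: [-0.016, 0.118, 0.993, 0.002]
force: [-4.3, 2.9, 3.0]
width: 0.0007
```

Request:
step_arm([
  {"x": -0.002,"y": 0,"z": 0,"turn": 0.001,"grip": 1},
  {"x": -0.003,"y": -0.0005,"z": 0,"turn": 0.001,"grip": 1},
])

```text
clock: 9.38
tcp_pos: [0.4849, -0.0983, 0.172]
tcp_rot: [-0.016, 0.119, 0.993, 0.002]
force: [-3.9, 2.1, 2.9]
width: 0.0009
```

Request:
step_arm([
  {"x": -0.002,"y": 0,"z": 0,"turn": 0.001,"grip": 1},
  {"x": -0.003,"y": -0.0005,"z": 0,"turn": 0.001,"grip": 1},
])

```text
clock: 9.55
tcp_pos: [0.488, -0.0995, 0.1719]
tcp_rot: [-0.016, 0.119, 0.993, 0.002]
force: [-3.2, 2.5, 1.7]
width: 0.0005
```

```bash
python3 -c "
from h import *
rep(.03,-.085,.175)"
```

```text
t 9.55 bank x -0.0624 y -0.0843 z 0.1719 turn_needed -0.0018 F bank -3.7 1.7 1.7 w 0.000
tool shift [-0.0923 -0.0006 -0.0061]
```

Free: 23 mm past contact at about 4 N. I'll sweep it most of the way.

Request:
step_arm([
  {"x": -0.005,"y": 0,"z": 0,"turn": 0,"grip": 1},
  {"x": -0.012,"y": 0,"z": -0.001,"turn": 0,"grip": 1},
  {"x": -0.02,"y": 0,"z": -0.001,"turn": 0,"grip": 1},
  {"x": -0.028,"y": 0,"z": -0.002,"turn": 0,"grip": 1},
  {"x": -0.036,"y": 0,"z": -0.002,"turn": 0,"grip": 1},
  {"x": -0.044,"y": 0,"z": -0.003,"turn": 0,"grip": 1},
  {"x": -0.052,"y": 0,"z": -0.003,"turn": 0,"grip": 1},
  {"x": -0.06,"y": 0,"z": -0.003,"turn": 0,"grip": 1},
  {"x": -0.068,"y": 0,"z": -0.003,"turn": 0,"grip": 1},
  {"x": -0.076,"y": 0,"z": -0.003,"turn": 0,"grip": 1},
  {"x": -0.084,"y": 0,"z": -0.003,"turn": 0,"grip": 1},
  {"x": -0.09,"y": 0,"z": -0.003,"turn": 0,"grip": 1},
  {"x": -0.095,"y": 0,"z": -0.003,"turn": 0,"grip": 1},
  {"x": -0.097,"y": 0,"z": -0.003,"turn": 0,"grip": 1},
  {"x": -0.097,"y": 0,"z": -0.003,"turn": 0,"grip": 1},
])

```text
clock: 10.8
tcp_pos: [0.583, -0.1228, 0.1718]
tcp_rot: [-0.016, 0.119, 0.993, 0.002]
force: [-0.7, -0.2, 0.2]
width: 0.0003
```

```bash
python3 -c "
from h import *
rep(.05,-.085,.173)
cv2.imwrite('pics/s4.png',cv2.resize(bot.read_camera('scene')[140:340,200:420,::-1],None,fx=3,fy=3))"
```

```text
t 10.80 bank x 0.0354 y -0.0845 z 0.1718 turn_needed -0.0018 F bank -0.7 -0.4 0.2 w 0.000
tool shift [-0.0146 -0.0005 -0.0016]
```

View pics/s4.png

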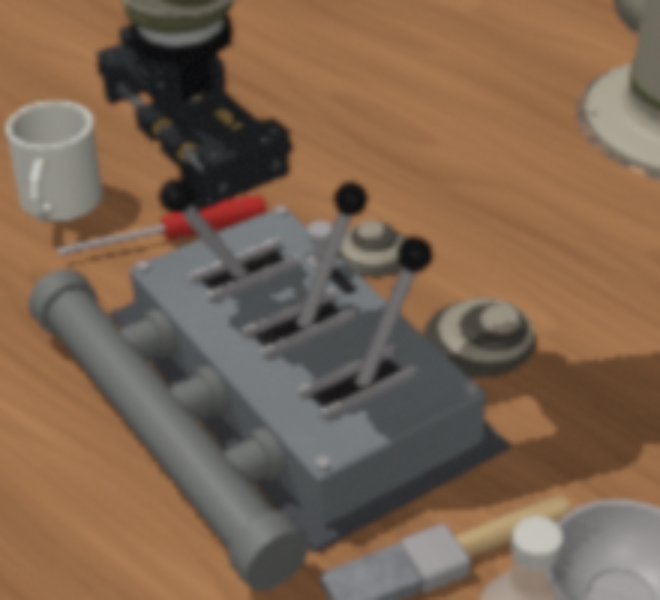

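The right lever leans away, its knob at (178,195) and the finger just behind. I'll push it onto its end stop.

Request:
step_arm([
  {"x": -0.003,"y": 0,"z": 0,"turn": 0,"grip": 1},
  {"x": -0.006,"y": 0,"z": -0.001,"turn": 0,"grip": 1},
  {"x": -0.008,"y": 0,"z": -0.001,"turn": 0,"grip": 1},
  {"x": -0.008,"y": 0,"z": -0.001,"turn": 0,"grip": 1},
])

```text
clock: 11.18
tcp_pos: [0.5907, -0.1246, 0.1725]
tcp_rot: [-0.016, 0.119, 0.993, 0.002]
force: [-3.1, 1.7, -3.0]
width: 0.0009
```

Request:
step_arm([
  {"x": -0.002,"y": 0,"z": 0,"turn": 0,"grip": 1},
  {"x": -0.003,"y": 0,"z": 0,"turn": 0,"grip": 1},
])

```text
clock: 11.35
tcp_pos: [0.5928, -0.1251, 0.1716]
tcp_rot: [-0.017, 0.119, 0.993, 0.002]
force: [-7.4, 1.4, -4.4]
width: 0.0004
```

Request:
step_arm([
  {"x": -0.002,"y": 0,"z": 0,"turn": 0,"grip": 1},
  {"x": -0.002,"y": 0,"z": 0,"turn": 0,"grip": 1},
])

```text
clock: 11.52
tcp_pos: [0.5941, -0.1254, 0.171]
tcp_rot: [-0.019, 0.119, 0.993, 0.002]
force: [-6.7, 1.6, -2.4]
width: 0.0005
```

Request:
step_arm([
  {"x": -0.002,"y": 0,"z": -0.001,"turn": 0,"grip": 1},
  {"x": -0.0025,"y": 0,"z": -0.001,"turn": 0,"grip": 1},
])

```text
clock: 11.68
tcp_pos: [0.5951, -0.1256, 0.1707]
tcp_rot: [-0.022, 0.119, 0.993, 0.003]
force: [-9.3, 0.9, -5.3]
width: 0.0004
```

Request:
step_arm([
  {"x": -0.002,"y": 0,"z": -0.001,"turn": 0,"grip": 1},
  {"x": -0.002,"y": 0,"z": -0.001,"turn": 0,"grip": 1},
])

```text
clock: 11.85
tcp_pos: [0.5957, -0.1257, 0.1704]
tcp_rot: [-0.024, 0.119, 0.993, 0.003]
force: [-9.3, 0.9, -4.4]
width: 0.0003
```

```bash
python3 -c "
from h import *
rep(.05,-.085,.173)"
```

```text
t 11.85 bank x 0.0483 y -0.0844 z 0.1704 turn_needed -0.0018 F bank -9.2 -1.3 -4.4 w 0.000
tool shift [-0.0015 -0.0006 -0.0026]
```

Request:
step_arm([
  {"x": -0.002,"y": 0,"z": -0.001,"turn": 0,"grip": 1},
  {"x": -0.0035,"y": 0,"z": -0.001,"turn": 0,"grip": 1},
  {"x": -0.0035,"y": 0,"z": -0.001,"turn": 0,"grip": 1},
])

```text
clock: 12.1
tcp_pos: [0.5973, -0.1261, 0.1697]
tcp_rot: [-0.028, 0.119, 0.992, 0.004]
force: [-10.7, 0.7, -5.7]
width: 0.0005
```

```bash
python3 -c "
from h import *
rep(.05,-.085,.173)
cv2.imwrite('pics/s5.png',cv2.resize(bot.read_camera('scene')[140:340,200:420,::-1],None,fx=3,fy=3))"
```

```text
t 12.10 bank x 0.0500 y -0.0844 z 0.1697 turn_needed -0.0018 F bank -10.6 -1.8 -5.7 w 0.001
tool shift [ 0.0002 -0.0006 -0.0033]
```

View pics/s5.png

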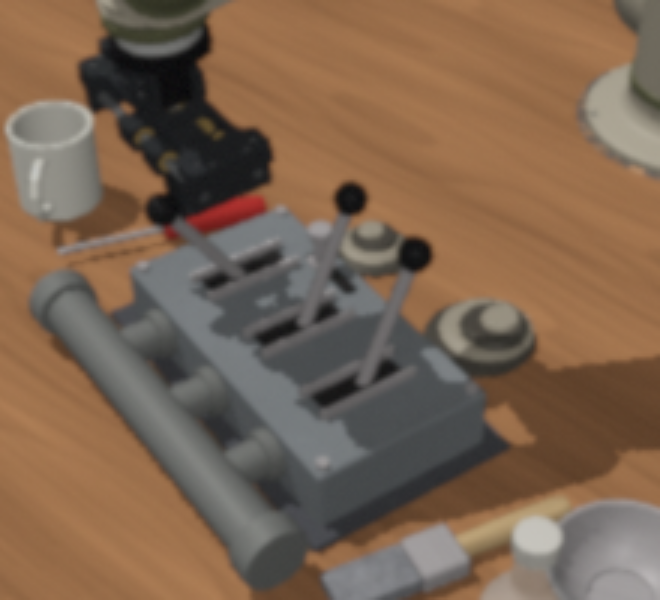

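The right knob is now at (163,209), further down. I'll work out its swing angle by casting the ray onto the lever's plane.

```bash
cat >> h.py <<'E'
def ang(n,p,by):
    o,d=ray(n,p); Y3=np.r_[Y,0]; C3=np.r_[CEN,0]
    k=(by-(o-C3)@Y3)/(d@Y3); P=o+k*d-C3; bx=P[:2]@X
    return np.arctan2(bx,P[2]-.05)+.55, np.hypot(bx,P[2]-.05), bx,P[2]
def zp(u): return (u[0]/3+200-.33,u[1]/3+140-.33)
E
python3 - <<'E'
from h import *
S=lambda u:(u[0]/4+210-.37,u[1]/4+170-.37)
for s,by in(((527,219),.085),((447,145),0),((370,78),-.085)): print(ang("scene",S(s),by))
print(ang("scene",zp((163,209)),-.085))
print(ang("scene",zp((350,198)),0),ang("scene",zp((415,254)),.085))
E
```

```text
(np.float64(0.02700207381816655), np.float64(0.12838665625939505), np.float64(-0.0641265104393737), np.float64(0.1612246562787989))
(np.float64(0.003709949091167064), np.float64(0.12915122206132576), np.float64(-0.06709674834417108), np.float64(0.16035426825262744))
(np.float64(0.004381475131314927), np.float64(0.12911592282849996), np.float64(-0.06700430902866407), np.float64(0.1603691265682865))
(np.float64(1.1355414639294825), np.float64(0.12592119705136323), np.float64(0.06959044101738543), np.float64(0.15494435852323862))
(np.float64(0.1282490925627886), np.float64(0.12830702879721936), np.float64(-0.05252358072958199), np.float64(0.16706394451800077)) (np.float64(0.11044738684035205), np.float64(0.1279070823385672), np.float64(-0.054428895319079754), np.float64(0.16574850783794004))
```

Request:
step_arm([
  {"x": 0.01,"y": 0,"z": 0,"turn": 0,"grip": 1},
  {"x": 0.03,"y": 0,"z": 0,"turn": 0,"grip": 1},
  {"x": 0.06,"y": 0,"z": 0.001,"turn": 0,"grip": 1},
  {"x": 0.09,"y": 0,"z": 0.003,"turn": 0,"grip": 1},
  {"x": 0.12,"y": 0,"z": 0.004,"turn": 0,"grip": 1},
  {"x": 0.14,"y": 0.005,"z": 0.005,"turn": 0,"grip": 1},
  {"x": 0.15,"y": 0.02,"z": 0.005,"turn": 0,"grip": 1},
  {"x": 0.15,"y": 0.05,"z": 0.005,"turn": 0,"grip": 1},
  {"x": 0.15,"y": 0.075,"z": 0.005,"turn": 0,"grip": 1},
  {"x": 0.15,"y": 0.084,"z": 0.005,"turn": 0,"grip": 1},
  {"x": 0.15,"y": 0.084,"z": 0.005,"turn": 0,"grip": 1},
  {"x": 0.15,"y": 0.084,"z": 0.005,"turn": 0,"grip": 1},
])

```text
clock: 13.15
tcp_pos: [0.4718, -0.0094, 0.1735]
tcp_rot: [-0.027, 0.119, 0.993, 0.004]
force: [-0.4, -0.5, -1.0]
width: 0.0002
```

```bash
python3 -c "
from h import *
rep(-.075,0,.173)
print(where()[1])
p=bot.read_camera('scene')[140:340,200:420,::-1]
cv2.imwrite('pics/s6.png',cv2.resize(p,None,fx=3,fy=3))"
```

```text
t 13.15 bank x -0.0994 y -0.0004 z 0.1735 turn_needed -0.0008 F bank -0.2 -0.6 -1.0 w 0.000
tool shift [-0.0243  0.0004 -0.0008]
[[-9.70418072e-01  2.35552824e-01 -5.29493368e-02]
 [ 2.35169305e-01  9.71861362e-01  1.34495391e-02]
 [ 5.46274916e-02  5.99617079e-04 -9.98506624e-01]]
```

View pics/s6.png

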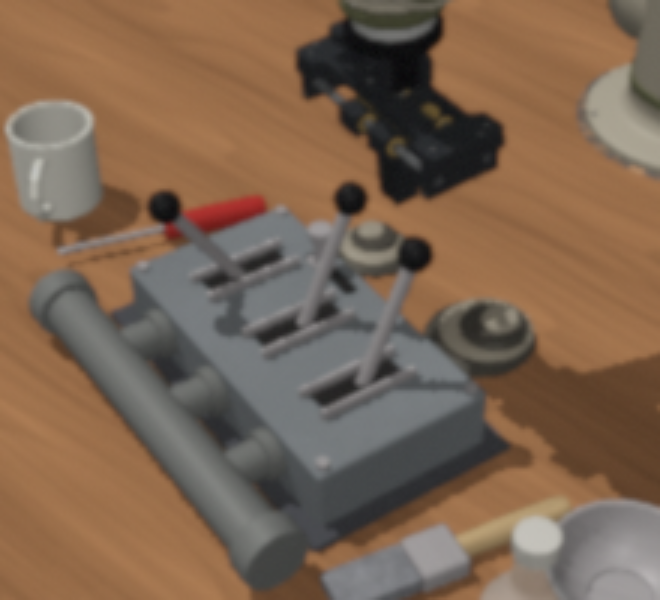

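The right knob rests at (165,206), over by about 1.1 rad. Now the middle one.

Request:
step_arm([
  {"x": -0.006,"y": 0,"z": 0,"turn": 0,"grip": 1},
  {"x": -0.013,"y": 0,"z": 0,"turn": 0,"grip": 1},
  {"x": -0.019,"y": 0,"z": -0.001,"turn": 0,"grip": 1},
  {"x": -0.023,"y": 0,"z": -0.001,"turn": 0,"grip": 1},
  {"x": -0.025,"y": 0,"z": -0.001,"turn": 0,"grip": 1},
  {"x": -0.025,"y": 0,"z": -0.001,"turn": 0,"grip": 1},
])

```text
clock: 13.7
tcp_pos: [0.4961, -0.0159, 0.1729]
tcp_rot: [-0.028, 0.119, 0.992, 0.004]
force: [-0.4, -0.3, -0.5]
width: 0.0003
```

Request:
step_arm([
  {"x": -0.001,"y": 0,"z": 0,"turn": 0,"grip": 1},
  {"x": -0.002,"y": 0,"z": 0,"turn": 0,"grip": 1},
])

```text
clock: 13.87
tcp_pos: [0.4975, -0.0162, 0.1728]
tcp_rot: [-0.029, 0.119, 0.992, 0.004]
force: [-5.9, 1.4, 5.5]
width: 0.0002
```

Request:
step_arm([
  {"x": -0.001,"y": 0,"z": 0,"turn": 0,"grip": 1},
  {"x": -0.002,"y": 0,"z": 0,"turn": 0,"grip": 1},
])

```text
clock: 14.03
tcp_pos: [0.4988, -0.0164, 0.1729]
tcp_rot: [-0.029, 0.119, 0.992, 0.004]
force: [-5.1, 0.8, 4.4]
width: 0.0006
```

Request:
step_arm([
  {"x": -0.0015,"y": 0,"z": 0,"turn": 0,"grip": 1},
  {"x": -0.0025,"y": 0,"z": 0,"turn": 0,"grip": 1},
])

```text
clock: 14.2
tcp_pos: [0.5008, -0.0167, 0.1729]
tcp_rot: [-0.03, 0.119, 0.992, 0.004]
force: [-5.1, 1.6, 4.3]
width: 0.0005
```

Request:
step_arm([
  {"x": -0.0015,"y": 0,"z": 0,"turn": 0,"grip": 1},
  {"x": -0.0025,"y": 0,"z": 0,"turn": 0,"grip": 1},
])

```text
clock: 14.37
tcp_pos: [0.503, -0.0171, 0.1729]
tcp_rot: [-0.03, 0.119, 0.992, 0.004]
force: [-3.9, 0.9, 4.4]
width: 0.0004
```

Request:
step_arm([
  {"x": -0.002,"y": 0,"z": 0,"turn": 0,"grip": 1},
  {"x": -0.004,"y": 0,"z": 0,"turn": 0,"grip": 1},
])

```text
clock: 14.53
tcp_pos: [0.5069, -0.018, 0.1728]
tcp_rot: [-0.03, 0.119, 0.992, 0.004]
force: [-4.5, 2.3, 4.0]
width: 0.0006
```

Request:
step_arm([
  {"x": -0.002,"y": 0,"z": 0,"turn": 0,"grip": 1},
  {"x": -0.004,"y": 0,"z": 0,"turn": 0,"grip": 1},
])

```text
clock: 14.7
tcp_pos: [0.511, -0.0189, 0.1725]
tcp_rot: [-0.03, 0.119, 0.992, 0.004]
force: [-4.2, 1.4, 4.3]
width: 0.0006
```

```bash
python3 -c "
from h import *
rep(.033,0,.173)"
```

```text
t 14.70 bank x -0.0590 y -0.0005 z 0.1725 turn_needed -0.0011 F bank -4.4 0.3 4.3 w 0.001
tool shift [-0.0918  0.0006 -0.006 ]
```

Free. I'll sweep it.

Request:
step_arm([
  {"x": -0.005,"y": 0,"z": 0,"turn": 0,"grip": 1},
  {"x": -0.012,"y": 0,"z": -0.001,"turn": 0,"grip": 1},
  {"x": -0.02,"y": 0,"z": -0.001,"turn": 0,"grip": 1},
  {"x": -0.028,"y": 0,"z": -0.002,"turn": 0,"grip": 1},
  {"x": -0.036,"y": 0,"z": -0.002,"turn": 0,"grip": 1},
  {"x": -0.044,"y": 0,"z": -0.003,"turn": 0,"grip": 1},
  {"x": -0.052,"y": 0,"z": -0.003,"turn": 0,"grip": 1},
  {"x": -0.06,"y": 0,"z": -0.004,"turn": 0,"grip": 1},
  {"x": -0.068,"y": 0,"z": -0.004,"turn": 0,"grip": 1},
  {"x": -0.076,"y": 0,"z": -0.005,"turn": 0,"grip": 1},
  {"x": -0.084,"y": 0,"z": -0.005,"turn": 0,"grip": 1},
  {"x": -0.09,"y": 0,"z": -0.006,"turn": 0,"grip": 1},
  {"x": -0.096,"y": 0,"z": -0.006,"turn": 0,"grip": 1},
  {"x": -0.098,"y": 0,"z": -0.006,"turn": 0,"grip": 1},
  {"x": -0.098,"y": 0,"z": -0.006,"turn": 0,"grip": 1},
])

```text
clock: 15.95
tcp_pos: [0.6072, -0.0423, 0.1726]
tcp_rot: [-0.029, 0.119, 0.992, 0.004]
force: [0.1, -0.0, -0.6]
width: 0.0005
```

Request:
step_arm([
  {"x": -0.002,"y": 0,"z": 0,"turn": 0,"grip": 1},
  {"x": -0.004,"y": 0,"z": 0,"turn": 0,"grip": 1},
  {"x": -0.005,"y": 0,"z": 0,"turn": 0,"grip": 1},
  {"x": -0.005,"y": 0,"z": 0,"turn": 0,"grip": 1},
])

```text
clock: 16.28
tcp_pos: [0.6115, -0.0433, 0.1719]
tcp_rot: [-0.03, 0.119, 0.992, 0.004]
force: [-3.9, 1.4, -2.9]
width: 0.0005
```

```bash
python3 -c "
from h import *
rep(.05,0,.173)"
```

```text
t 16.28 bank x 0.0444 y -0.0006 z 0.1719 turn_needed -0.0010 F bank -4.1 0.5 -2.9 w 0.001
tool shift [-0.0055  0.0006 -0.0015]
```

Request:
step_arm([
  {"x": -0.002,"y": 0,"z": -0.001,"turn": 0,"grip": 1},
  {"x": -0.004,"y": 0,"z": -0.001,"turn": 0,"grip": 1},
  {"x": -0.0045,"y": 0,"z": -0.001,"turn": 0,"grip": 1},
])

```text
clock: 16.53
tcp_pos: [0.6145, -0.0439, 0.1715]
tcp_rot: [-0.033, 0.119, 0.992, 0.004]
force: [-9.1, 2.8, -4.9]
width: 0.0004
```

Request:
step_arm([
  {"x": -0.002,"y": 0,"z": -0.001,"turn": 0,"grip": 1},
  {"x": -0.003,"y": 0,"z": -0.001,"turn": 0,"grip": 1},
  {"x": -0.003,"y": 0,"z": -0.001,"turn": 0,"grip": 1},
])

```text
clock: 16.78
tcp_pos: [0.6157, -0.0442, 0.1711]
tcp_rot: [-0.036, 0.118, 0.992, 0.005]
force: [-10.2, 1.2, -5.6]
width: 0.0006
```

```bash
python3 -c "
from h import *
rep(.05,0,.173)"
```

```text
t 16.78 bank x 0.0487 y -0.0005 z 0.1711 turn_needed -0.0006 F bank -10.2 -1.2 -5.6 w 0.001
tool shift [-0.0012  0.0005 -0.002 ]
```

Request:
step_arm([
  {"x": -0.002,"y": 0,"z": -0.001,"turn": 0,"grip": 1},
  {"x": -0.0035,"y": 0,"z": -0.001,"turn": 0,"grip": 1},
  {"x": -0.0035,"y": 0,"z": -0.001,"turn": 0,"grip": 1},
])

```text
clock: 17.03
tcp_pos: [0.6171, -0.0445, 0.1704]
tcp_rot: [-0.04, 0.118, 0.992, 0.005]
force: [-10.5, 2.2, -4.9]
width: 0.0003
```

Request:
step_arm([
  {"x": 0.01,"y": 0,"z": 0,"turn": 0,"grip": 1},
  {"x": 0.03,"y": 0,"z": 0,"turn": 0,"grip": 1},
  {"x": 0.06,"y": 0,"z": 0.001,"turn": 0,"grip": 1},
  {"x": 0.09,"y": 0,"z": 0.003,"turn": 0,"grip": 1},
  {"x": 0.12,"y": 0,"z": 0.005,"turn": 0,"grip": 1},
  {"x": 0.14,"y": 0.005,"z": 0.006,"turn": 0,"grip": 1},
  {"x": 0.15,"y": 0.02,"z": 0.007,"turn": 0,"grip": 1},
  {"x": 0.15,"y": 0.05,"z": 0.007,"turn": 0,"grip": 1},
  {"x": 0.15,"y": 0.075,"z": 0.007,"turn": 0,"grip": 1},
  {"x": 0.15,"y": 0.085,"z": 0.007,"turn": 0,"grip": 1},
  {"x": 0.15,"y": 0.085,"z": 0.007,"turn": 0,"grip": 1},
  {"x": 0.15,"y": 0.085,"z": 0.007,"turn": 0,"grip": 1},
])

```text
clock: 18.03
tcp_pos: [0.4916, 0.0731, 0.1757]
tcp_rot: [-0.039, 0.118, 0.992, 0.005]
force: [-0.1, -0.1, 0.1]
width: 0.0005
```

```bash
python3 -c "
from h import *
rep(-.075,0.085,.173)
print(where()[1][2])
p=bot.read_camera('scene')[140:340,200:420,::-1]
cv2.imwrite('pics/s7.png',cv2.resize(p,None,fx=3,fy=3))"
```

```text
t 18.03 bank x -0.0995 y 0.0844 z 0.1757 turn_needed 0.0005 F bank -0.1 -0.1 0.1 w 0.001
tool shift [-0.0246  0.0006  0.0008]
[ 7.92064027e-02  4.15121575e-04 -9.96858151e-01]
```

View pics/s7.png

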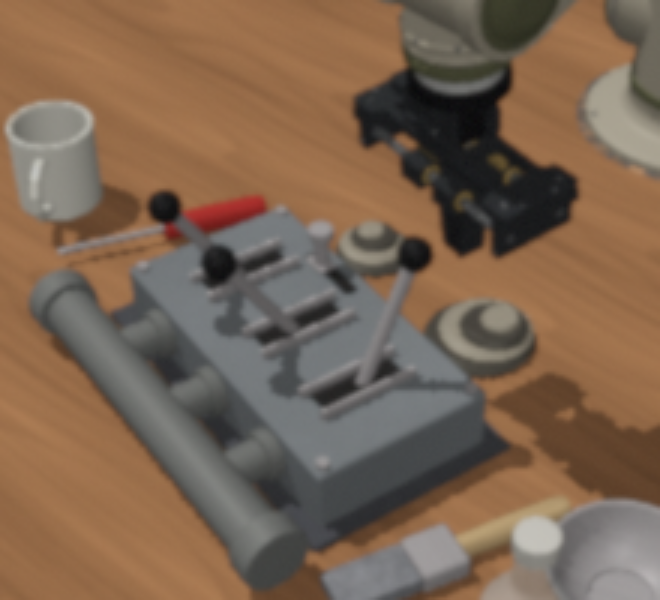

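```bash
python3 -c "
from h import *
print(ang('scene',zp((219,265)),0),ang('scene',zp((165,206)),-.085))"
```

```text
(np.float64(1.127974302476063), np.float64(0.12410029112142243), np.float64(0.0677995126487037), np.float64(0.1539428128396575)) (np.float64(1.1130319614358894), np.float64(0.12662325309943998), np.float64(0.0675854902163844), np.float64(0.1570777742470203))
```

Request:
step_arm([
  {"x": -0.006,"y": 0,"z": 0,"turn": 0,"grip": 1},
  {"x": -0.013,"y": 0,"z": 0,"turn": 0,"grip": 1},
  {"x": -0.019,"y": 0,"z": 0,"turn": 0,"grip": 1},
  {"x": -0.023,"y": 0,"z": 0,"turn": 0,"grip": 1},
  {"x": -0.025,"y": 0,"z": 0,"turn": 0,"grip": 1},
  {"x": -0.025,"y": 0,"z": 0,"turn": 0,"grip": 1},
])

```text
clock: 18.58
tcp_pos: [0.5158, 0.0665, 0.1735]
tcp_rot: [-0.04, 0.119, 0.992, 0.005]
force: [-1.6, -0.3, 0.7]
width: 0.0006
```

Request:
step_arm([
  {"x": -0.001,"y": 0,"z": 0,"turn": 0,"grip": 1},
  {"x": -0.002,"y": 0,"z": 0,"turn": 0,"grip": 1},
])

```text
clock: 18.75
tcp_pos: [0.5172, 0.0662, 0.1735]
tcp_rot: [-0.041, 0.118, 0.992, 0.005]
force: [-5.6, 1.7, 4.9]
width: 0.0003
```

Request:
step_arm([
  {"x": -0.001,"y": 0,"z": 0,"turn": 0,"grip": 1},
  {"x": -0.002,"y": 0,"z": 0,"turn": 0,"grip": 1},
])

```text
clock: 18.92
tcp_pos: [0.5189, 0.0659, 0.1735]
tcp_rot: [-0.041, 0.118, 0.992, 0.005]
force: [-3.9, 2.4, 5.1]
width: 0.0007
```

Both are over. Left now moves at about 6 N where it was blocked before.

Request:
step_arm([
  {"x": -0.002,"y": 0,"z": 0,"turn": 0,"grip": 1},
  {"x": -0.0035,"y": 0,"z": 0,"turn": 0,"grip": 1},
])

```text
clock: 19.08
tcp_pos: [0.5222, 0.0653, 0.1734]
tcp_rot: [-0.041, 0.118, 0.992, 0.005]
force: [-4.3, 1.1, 4.4]
width: 0.0006
```

Request:
step_arm([
  {"x": -0.002,"y": 0,"z": 0,"turn": 0,"grip": 1},
  {"x": -0.004,"y": 0,"z": 0,"turn": 0,"grip": 1},
])

```text
clock: 19.25
tcp_pos: [0.5262, 0.0644, 0.1732]
tcp_rot: [-0.041, 0.118, 0.992, 0.005]
force: [-3.8, 1.8, 3.7]
width: 0.0004
```

Request:
step_arm([
  {"x": -0.002,"y": 0,"z": 0,"turn": 0,"grip": 1},
  {"x": -0.004,"y": 0,"z": 0,"turn": 0,"grip": 1},
])

```text
clock: 19.42
tcp_pos: [0.5303, 0.0635, 0.1728]
tcp_rot: [-0.041, 0.118, 0.992, 0.005]
force: [-2.5, 1.1, 3.4]
width: 0.0003
```

```bash
python3 -c "
from h import *
rep(.043,0.085,.173)"
```

```text
t 19.42 bank x -0.0596 y 0.0841 z 0.1728 turn_needed -0.0000 F bank -2.7 0.4 3.4 w 0.000
tool shift [-0.1022  0.0009 -0.0086]
```

Request:
step_arm([
  {"x": -0.005,"y": 0,"z": 0,"turn": 0,"grip": 1},
  {"x": -0.012,"y": 0,"z": -0.001,"turn": 0,"grip": 1},
  {"x": -0.02,"y": 0,"z": -0.002,"turn": 0,"grip": 1},
  {"x": -0.028,"y": 0,"z": -0.002,"turn": 0,"grip": 1},
  {"x": -0.036,"y": 0,"z": -0.003,"turn": 0,"grip": 1},
  {"x": -0.044,"y": 0,"z": -0.004,"turn": 0,"grip": 1},
  {"x": -0.052,"y": 0,"z": -0.004,"turn": 0,"grip": 1},
  {"x": -0.06,"y": 0,"z": -0.005,"turn": 0,"grip": 1},
  {"x": -0.068,"y": 0,"z": -0.006,"turn": 0,"grip": 1},
  {"x": -0.076,"y": 0,"z": -0.007,"turn": 0,"grip": 1},
  {"x": -0.084,"y": 0,"z": -0.007,"turn": 0,"grip": 1},
  {"x": -0.09,"y": 0,"z": -0.008,"turn": 0,"grip": 1},
  {"x": -0.096,"y": 0,"z": -0.008,"turn": 0,"grip": 1},
  {"x": -0.098,"y": 0,"z": -0.008,"turn": 0,"grip": 1},
  {"x": -0.098,"y": 0,"z": -0.008,"turn": 0,"grip": 1},
])

```text
clock: 20.67
tcp_pos: [0.6266, 0.0402, 0.1727]
tcp_rot: [-0.04, 0.118, 0.992, 0.005]
force: [-0.3, -0.3, -0.1]
width: 0.0005
```

Request:
step_arm([
  {"x": -0.002,"y": 0,"z": 0,"turn": 0,"grip": 1},
  {"x": -0.004,"y": 0,"z": 0,"turn": 0,"grip": 1},
  {"x": -0.005,"y": 0,"z": 0,"turn": 0,"grip": 1},
  {"x": -0.005,"y": 0,"z": 0,"turn": 0,"grip": 1},
])

```text
clock: 21.0
tcp_pos: [0.631, 0.0392, 0.1719]
tcp_rot: [-0.041, 0.118, 0.992, 0.005]
force: [-4.7, 1.3, -4.0]
width: 0.0004
```

```bash
python3 -c "
from h import *
rep(.05,0.085,.173)"
```

```text
t 21.00 bank x 0.0440 y 0.0842 z 0.1719 turn_needed -0.0000 F bank -4.9 0.2 -4.0 w 0.000
tool shift [-0.0059  0.0008 -0.0016]
```

Request:
step_arm([
  {"x": -0.002,"y": 0,"z": -0.001,"turn": 0,"grip": 1},
  {"x": -0.004,"y": 0,"z": -0.001,"turn": 0,"grip": 1},
  {"x": -0.005,"y": 0,"z": -0.001,"turn": 0,"grip": 1},
])

```text
clock: 21.25
tcp_pos: [0.6347, 0.0384, 0.1716]
tcp_rot: [-0.043, 0.118, 0.992, 0.005]
force: [-9.2, 1.9, -5.4]
width: 0.0007
```

Request:
step_arm([
  {"x": -0.002,"y": 0,"z": -0.001,"turn": 0,"grip": 1},
  {"x": -0.0035,"y": 0,"z": -0.001,"turn": 0,"grip": 1},
  {"x": -0.004,"y": 0,"z": -0.001,"turn": 0,"grip": 1},
])

```text
clock: 21.5
tcp_pos: [0.6366, 0.038, 0.1707]
tcp_rot: [-0.047, 0.118, 0.992, 0.005]
force: [-12.1, 3.6, -5.0]
width: 0.0009
```

```bash
python3 -c "
from h import *
rep(.05,0.085,.173)
p=bot.read_camera('scene')[140:340,200:420,::-1]
cv2.imwrite('pics/s8.png',cv2.resize(p,None,fx=3,fy=3))"
```

```text
t 21.50 bank x 0.0497 y 0.0843 z 0.1707 turn_needed 0.0008 F bank -12.6 0.6 -5.0 w 0.001
tool shift [-0.0001  0.0007 -0.0023]
```

View pics/s8.png

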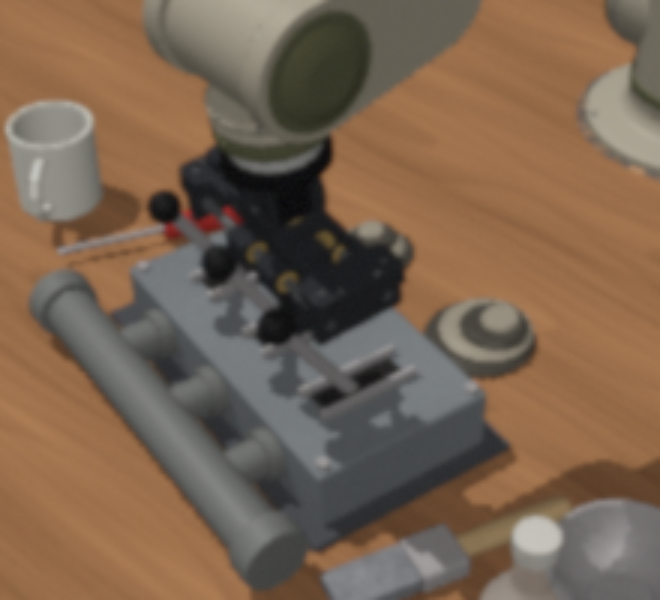

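The left knob at (276,327) is over, on its stop at about 13 N. I'll retreat behind the row and over to the right of the bolt.

Request:
step_arm([
  {"x": 0.01,"y": 0,"z": 0,"turn": 0,"grip": 1},
  {"x": 0.03,"y": 0,"z": 0,"turn": 0,"grip": 1},
  {"x": 0.06,"y": 0,"z": 0,"turn": 0,"grip": 1},
  {"x": 0.09,"y": 0,"z": 0,"turn": 0,"grip": 1},
  {"x": 0.11,"y": -0.02,"z": 0,"turn": 0,"grip": 1},
  {"x": 0.11,"y": -0.05,"z": 0,"turn": 0,"grip": 1},
  {"x": 0.11,"y": -0.08,"z": 0,"turn": 0,"grip": 1},
  {"x": 0.11,"y": -0.11,"z": 0,"turn": 0,"grip": 1},
  {"x": 0.11,"y": -0.14,"z": 0,"turn": 0,"grip": 1},
  {"x": 0.11,"y": -0.17,"z": 0,"turn": 0,"grip": 1},
  {"x": 0.11,"y": -0.188,"z": 0,"turn": 0,"grip": 1},
  {"x": 0.11,"y": -0.188,"z": 0,"turn": 0,"grip": 1},
  {"x": 0.11,"y": -0.188,"z": 0,"turn": 0,"grip": 1},
], squeeze=40)

```text
clock: 22.63
tcp_pos: [0.4866, -0.1199, 0.1817]
tcp_rot: [-0.046, 0.119, 0.992, 0.005]
force: [0.2, 0.0, 0.6]
width: 0.0005
```

```bash
python3 -c "
from h import *
rep(-.058,-0.105,.099)
p=bot.read_camera('scene')[140:340,200:420,::-1]
cv2.imwrite('pics/s9.png',cv2.resize(p,None,fx=3,fy=3))
print(where()[1][:,2])"
```

```text
t 22.63 bank x -0.0590 y -0.1044 z 0.1817 turn_needed -0.0011 F bank 0.2 0.1 0.6 w 0.000
tool shift [-0.0086 -0.0006  0.0823]
[-0.09034688  0.02118498 -0.99568501]
```

View pics/s9.png

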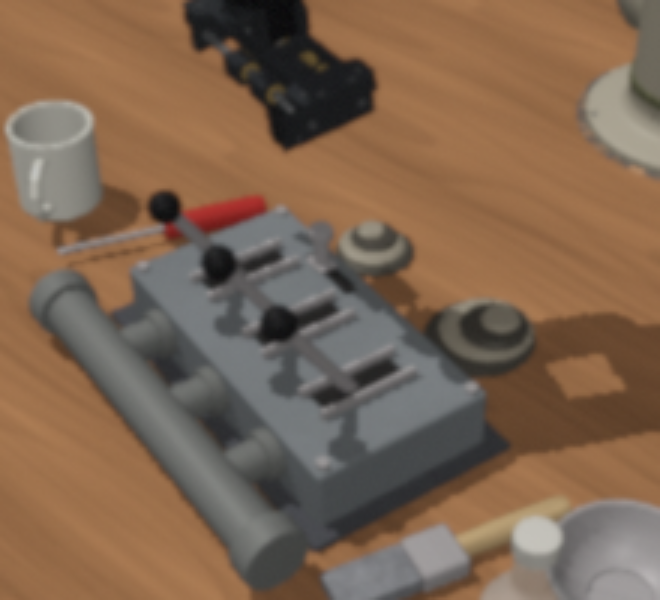

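```bash
python3 -c "
from h import *
print(ang('scene',zp((280,324)),.085)); 
p=plane('scene',zp((319,229)),.1)[:2]-CEN; print(p@X,p@Y)"
```

```text
(np.float64(1.111177798327358), np.float64(0.12449253826640101), np.float64(0.06625290273807637), np.float64(0.15539897989444829))
-0.056590011473150036 -0.053318647294038936
```

Request:
step_arm([
  {"x": -0.002,"y": -0.001,"z": 0.02,"turn": 0,"grip": 1},
  {"x": -0.004,"y": -0.001,"z": 0.04,"turn": 0,"grip": 1},
  {"x": -0.006,"y": -0.001,"z": 0.06,"turn": 0,"grip": 1},
  {"x": -0.008,"y": -0.001,"z": 0.073,"turn": 0,"grip": 1},
  {"x": -0.008,"y": -0.001,"z": 0.08,"turn": 0,"grip": 1},
  {"x": -0.008,"y": -0.001,"z": 0.08,"turn": 0,"grip": 1},
  {"x": -0.008,"y": -0.001,"z": 0.08,"turn": 0,"grip": 1},
])

```text
clock: 23.27
tcp_pos: [0.4874, -0.1197, 0.1017]
tcp_rot: [-0.046, 0.117, 0.992, 0.005]
force: [0.2, -0.3, -0.8]
width: 0.0
```

```bash
python3 -c "
from h import *
rep(-.058,-0.105,.099)
p=bot.read_camera('scene')[140:340,200:420,::-1]
cv2.imwrite('pics/s10.png',cv2.resize(p,None,fx=3,fy=3))
p=bot.read_camera('top')[200:300,300:420,::-1]
cv2.imwrite('pics/t10.png',cv2.resize(p,None,fx=5,fy=5))"
```

```text
t 23.27 bank x -0.0584 y -0.1040 z 0.1017 turn_needed 0.0013 F bank 0.2 -0.3 -0.8 w 0.000
tool shift [-0.0006 -0.001   0.0026]
```

View pics/s10.png

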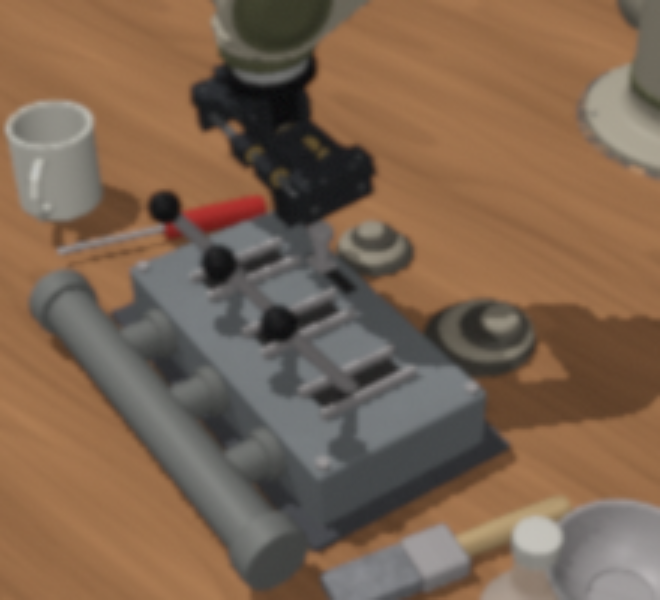

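The fingertip at (295,220) is beside the bolt cap (319,232). The left lever measures about 1.11 rad. Now I'll push the bolt to the left.

Request:
step_arm([
  {"x": 0,"y": 0.003,"z": 0.002,"turn": 0,"grip": 1},
  {"x": 0,"y": 0.006,"z": 0.002,"turn": 0,"grip": 1},
  {"x": 0,"y": 0.008,"z": 0.002,"turn": 0,"grip": 1},
  {"x": 0,"y": 0.01,"z": 0.002,"turn": 0,"grip": 1},
  {"x": 0,"y": 0.01,"z": 0.002,"turn": 0,"grip": 1},
])

```text
clock: 23.78
tcp_pos: [0.4897, -0.1099, 0.1003]
tcp_rot: [-0.045, 0.118, 0.992, 0.005]
force: [0.1, 0.3, -0.2]
width: 0.0005
```

Request:
step_arm([
  {"x": 0,"y": 0.002,"z": 0,"turn": 0,"grip": 1},
  {"x": 0,"y": 0.004,"z": 0,"turn": 0,"grip": 1},
  {"x": 0,"y": 0.004,"z": 0,"turn": 0,"grip": 1},
])

```text
clock: 24.03
tcp_pos: [0.4907, -0.1057, 0.1003]
tcp_rot: [-0.045, 0.117, 0.992, 0.005]
force: [0.1, 0.3, -0.2]
width: 0.0003
```

Request:
step_arm([
  {"x": 0,"y": 0.002,"z": 0,"turn": 0,"grip": 1},
  {"x": 0,"y": 0.003,"z": 0,"turn": 0,"grip": 1},
])

```text
clock: 24.2
tcp_pos: [0.4914, -0.1026, 0.1003]
tcp_rot: [-0.045, 0.117, 0.992, 0.005]
force: [-0.2, -0.1, 0.3]
width: 0.0005
```

```bash
python3 -c "
from h import *
rep()"
```

```text
t 24.20 bank x -0.0584 y -0.0864 z 0.1003 turn_needed 0.0014 F bank -0.2 -0.1 0.3 w 0.001
```

Request:
step_arm([
  {"x": 0,"y": 0.002,"z": 0,"turn": 0,"grip": 1},
  {"x": 0,"y": 0.003,"z": 0,"turn": 0,"grip": 1},
])

```text
clock: 24.37
tcp_pos: [0.4922, -0.0994, 0.1003]
tcp_rot: [-0.045, 0.117, 0.992, 0.005]
force: [-0.1, -0.8, 0.6]
width: 0.0004
```

Request:
step_arm([
  {"x": 0,"y": 0.002,"z": 0,"turn": 0,"grip": 1},
  {"x": 0,"y": 0.002,"z": 0,"turn": 0,"grip": 1},
])

```text
clock: 24.53
tcp_pos: [0.4927, -0.0975, 0.1003]
tcp_rot: [-0.045, 0.117, 0.992, 0.005]
force: [-1.0, -2.5, -0.0]
width: -0.0003
```

Request:
step_arm([
  {"x": 0,"y": 0.002,"z": 0,"turn": 0,"grip": 1},
  {"x": 0,"y": 0.002,"z": 0,"turn": 0,"grip": 1},
])

```text
clock: 24.7
tcp_pos: [0.4932, -0.0955, 0.1003]
tcp_rot: [-0.045, 0.117, 0.992, 0.004]
force: [-0.7, -2.2, -0.5]
width: 0.0008
```

The bolt slides at about 2.5 N.

Request:
step_arm([
  {"x": 0,"y": 0.003,"z": 0,"turn": 0,"grip": 1},
  {"x": 0,"y": 0.006,"z": 0,"turn": 0,"grip": 1},
  {"x": 0,"y": 0.009,"z": 0,"turn": 0,"grip": 1},
  {"x": 0,"y": 0.012,"z": 0,"turn": 0,"grip": 1},
  {"x": 0,"y": 0.015,"z": 0,"turn": 0,"grip": 1},
  {"x": 0,"y": 0.018,"z": 0,"turn": 0,"grip": 1},
  {"x": 0,"y": 0.018,"z": 0,"turn": 0,"grip": 1},
])

```text
clock: 25.28
tcp_pos: [0.4974, -0.0773, 0.1003]
tcp_rot: [-0.045, 0.117, 0.992, 0.005]
force: [-0.7, -2.3, -0.0]
width: 0.0006
```

Request:
step_arm([
  {"x": 0,"y": 0.002,"z": 0,"turn": 0,"grip": 1},
  {"x": 0,"y": 0.003,"z": 0,"turn": 0,"grip": 1},
])

```text
clock: 25.45
tcp_pos: [0.4982, -0.0742, 0.1003]
tcp_rot: [-0.045, 0.117, 0.992, 0.005]
force: [-1.2, -2.2, -0.0]
width: 0.0003
```

Request:
step_arm([
  {"x": 0,"y": 0.002,"z": 0,"turn": 0,"grip": 1},
  {"x": 0,"y": 0.0025,"z": 0,"turn": 0,"grip": 1},
])

```text
clock: 25.62
tcp_pos: [0.4988, -0.0715, 0.1002]
tcp_rot: [-0.045, 0.117, 0.992, 0.005]
force: [-0.9, -3.3, -0.1]
width: 0.0003
```

```bash
python3 -c "
from h import *
rep()"
```

```text
t 25.62 bank x -0.0585 y -0.0545 z 0.1002 turn_needed 0.0025 F bank -0.1 -3.5 -0.1 w 0.000
```

Request:
step_arm([
  {"x": 0,"y": 0.001,"z": 0,"turn": 0,"grip": 1},
  {"x": 0,"y": 0.002,"z": 0,"turn": 0,"grip": 1},
])

```text
clock: 25.78
tcp_pos: [0.4993, -0.0695, 0.1002]
tcp_rot: [-0.045, 0.117, 0.992, 0.005]
force: [-0.6, -3.1, 0.2]
width: 0.0003
```

Request:
step_arm([
  {"x": 0,"y": 0.001,"z": 0,"turn": 0,"grip": 1},
  {"x": 0,"y": 0.0015,"z": 0,"turn": 0,"grip": 1},
])

```text
clock: 25.95
tcp_pos: [0.4996, -0.0682, 0.1003]
tcp_rot: [-0.045, 0.117, 0.992, 0.004]
force: [-2.5, -6.3, 0.9]
width: 0.0002
```

Now it meets the end stop, after about 30 mm of travel. I'll press a little more.

Request:
step_arm([
  {"x": 0,"y": 0.001,"z": 0,"turn": 0,"grip": 1},
  {"x": 0,"y": 0.0015,"z": 0,"turn": 0,"grip": 1},
  {"x": 0,"y": 0.0015,"z": 0,"turn": 0,"grip": 1},
])

```text
clock: 26.2
tcp_pos: [0.4998, -0.0675, 0.1003]
tcp_rot: [-0.045, 0.117, 0.992, 0.004]
force: [-3.7, -8.2, 0.8]
width: 0.0006
```

Request:
step_arm([
  {"x": 0,"y": 0.0005,"z": 0,"turn": 0,"grip": 1},
  {"x": 0,"y": 0.0005,"z": 0,"turn": 0,"grip": 1},
])

```text
clock: 26.37
tcp_pos: [0.4998, -0.0677, 0.1003]
tcp_rot: [-0.046, 0.117, 0.992, 0.003]
force: [-3.0, -8.1, 1.1]
width: 0.0001
```

```bash
python3 -c "
from h import *
rep()"
```

```text
t 26.37 bank x -0.0585 y -0.0505 z 0.1003 turn_needed 0.0030 F bank -1.0 -8.6 1.1 w 0.000
```

Request:
step_arm([
  {"x": 0,"y": 0.0015,"z": 0,"turn": 0,"grip": 1},
  {"x": 0,"y": 0.0025,"z": 0,"turn": 0,"grip": 1},
  {"x": 0,"y": 0.003,"z": 0,"turn": 0,"grip": 1},
])

```text
clock: 26.62
tcp_pos: [0.5002, -0.066, 0.1004]
tcp_rot: [-0.046, 0.117, 0.992, 0.001]
force: [-5.0, -12.8, 1.7]
width: 0.0006
```

Request:
step_arm([
  {"x": 0,"y": -0.005,"z": 0,"turn": 0,"grip": 1},
  {"x": 0,"y": -0.02,"z": 0,"turn": 0,"grip": 1},
  {"x": 0,"y": -0.035,"z": -0.01,"turn": 0,"grip": 1},
  {"x": 0,"y": -0.035,"z": -0.04,"turn": 0,"grip": 1},
  {"x": 0.01,"y": -0.035,"z": -0.08,"turn": 0,"grip": 1},
  {"x": 0.03,"y": -0.035,"z": -0.12,"turn": 0,"grip": 1},
  {"x": 0.06,"y": -0.035,"z": -0.14,"turn": 0,"grip": 1},
  {"x": 0.09,"y": -0.035,"z": -0.14,"turn": 0,"grip": 1},
  {"x": 0.11,"y": -0.035,"z": -0.14,"turn": 0,"grip": 1},
  {"x": 0.11,"y": -0.035,"z": -0.14,"turn": 0,"grip": 1},
  {"x": 0.11,"y": -0.035,"z": -0.14,"turn": 0,"grip": 1},
])

```text
clock: 27.53
tcp_pos: [0.3981, -0.0761, 0.2506]
tcp_rot: [-0.045, 0.117, 0.992, 0.002]
force: [0.3, -0.5, -0.2]
width: 0.0005
```

```bash
python3 -c "
from h import *
rep()
p=bot.read_camera('scene')[140:340,200:420,::-1]
cv2.imwrite('pics/s11.png',cv2.resize(p,None,fx=3,fy=3))
p=bot.read_camera('top')[:,:,::-1]
cv2.imwrite('pics/t11.png',p)
cv2.imwrite('pics/t11z.png',cv2.resize(p[150:320,270:440],None,fx=3,fy=3,interpolation=cv2.INTER_CUBIC))"
```

```text
t 27.53 bank x -0.1553 y -0.0826 z 0.2506 turn_needed 0.0032 F bank 0.4 -0.4 -0.2 w 0.001
```

View pics/s11.png

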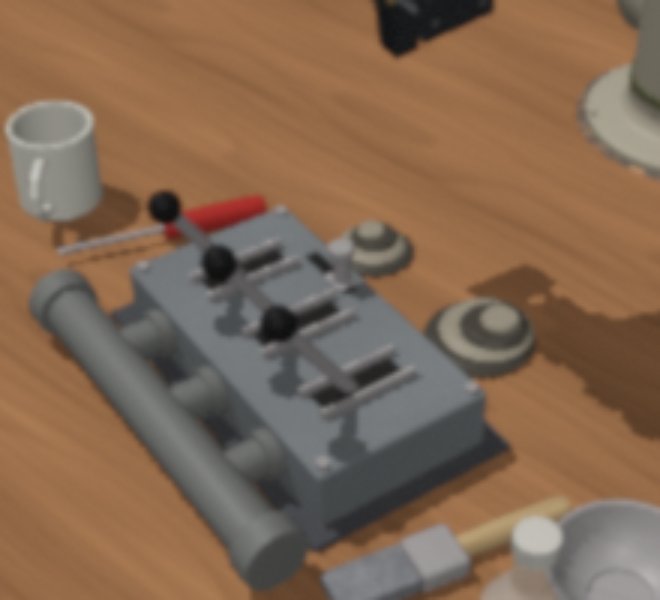

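View pics/t11z.png

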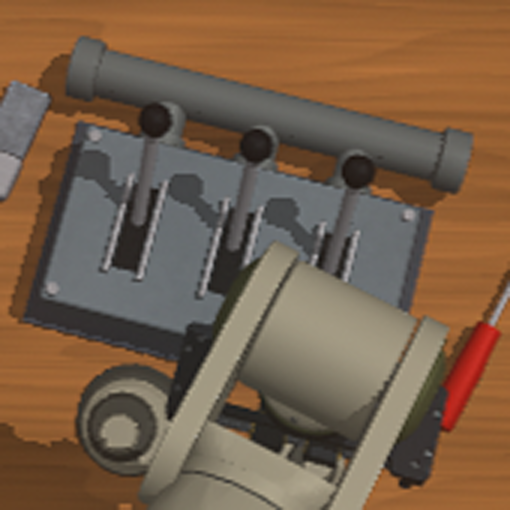

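View pics/t11.png

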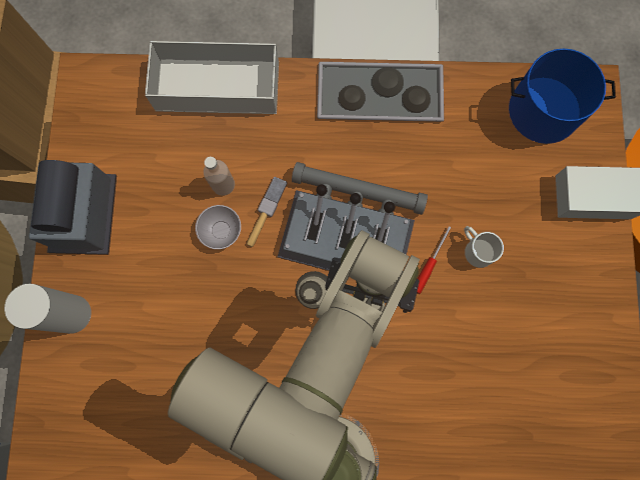

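All three knobs lean away: in the zoomed top view they sit at (156,119), (256,145) and (359,171). The bolt cap is at (341,246) in the scene zoom, with the slot now free on its right. The bystanders look unmoved. I'll check the numbers.

```bash
python3 -c "
from h import *
T=lambda u:(u[0]/3+270-.33,u[1]/3+150-.33)
for t,by in(((156,119),.085),((256,145),0),((359,171),-.085)):
    p=plane('top',T(t),.161)[:2]-CEN; print(p@X,p@Y,np.arcsin(p@X/.13)+.55)
for s,by in(((280,324),.085),((219,265),0),((165,206),-.085)): print(ang('scene',zp(s),by)[0])
p=plane('scene',zp((341,247)),.1)[:2]-CEN; print('bolt',p@X,p@Y)
p=plane('scene',zp((319,230)),.1)[:2]-CEN; print('was',p@X,p@Y)
"
```

```text
0.06727268384455923 0.08496365285684476 1.0939058974111728
0.06714114109744423 0.0007535598600682465 1.0927238089594873
0.06763996361849699 -0.08528865645202506 1.0972108878126194
1.111177798327358
1.127974302476063
1.1130319614358894
bolt -0.058361730611921125 -0.02252603091736254
was -0.05583648642671915 -0.05216496939516679
```

The levers read about 1.09 to 1.10 rad and the bolt has travelled 29.6 mm, with the end stop felt. The robot is clear of everything, so I'm handing in.

```bash
python3 -c "
from bench import bot
print(bot.finish_job())"
```

```text
the job is handed in; nothing more can be done
None
```

The oyster tank is on line: all three levers are fully over and the locking bolt is home to the left. I handed the job in at about 28 s; it reports no verdict.

- **Interlock order:** left and middle both met a stop on the first try, and I backed off at about 13 N. The right lever was free, then the middle, then the left. I pushed each one over onto its end stop at about 12–13 N.
- **Bolt:** it slid at about 2.5 N, then met its end stop after about 30 mm. I pressed it there with about 14 N.
- **Forces:** the highest I read on the bank was about 14 N, under the 20 N limit. I only get a reading at the end of each move, so brief peaks during a move were not seen.
- **Last checks:** the top camera puts all three levers at 1.09–1.10 rad. The scene camera reads 1.11–1.13 rad, slightly past the stated range, which I put down to its few-millimetre error. The bolt moved 29.6 mm by camera, which fits the 30 mm stroke and the stop I felt.
- **Bystanders:** by eye nothing else on the bench had moved. The arm hid the small shell in the last top view, but the scene view shows it in place. The gripper was clear of everything when I handed in.
- **Gripper tilt:** repeated pushing tilted the gripper by about 0.09 rad. It did no harm.

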